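# Clamp a row of seal blanks in the carving bed

### The arm

A 6-joint arm with a two-finger parallel gripper is mounted at the origin on the work surface. World frame = base frame: x ahead of the robot, y to its left, z up, the work surface at z = 0. Lengths are in mm, angles in degrees, forces in N, time in s.
With the tool pointing down it reaches from about 300 to 850 mm from the base axis. Payload 4.2 kg.
Tool frame: the origin (TCP) lies midway between the tips of the shut fingers; the grasp point (between the pads) lies 19 mm behind it; z points along the fingers, y is the line along which they close (so a half turn about z gives the same grasp; the last joint's range is limited). The gripper opens to 91 mm and grips with 3 to 60 N. Pads are 32 mm wide; open, the fingers measure 118 mm over their backs; the gripper's body (76 mm by 178 mm) begins 60 mm behind the grasp point.
Start: joints at [62.452, 18.312, 89.639, -0, 72.044, -1.146], TCP at [255.688, 515.043, 188.276] pointing down, gripper open.
Joint ranges: [-177.97, 177.97], [-48.28, 115.42], [12.27, 149.76], [-77.06, 257.06], [2.81, 150.46], [-146.56, 146.56]. Speed limits (degrees/s): [147.25, 147.25, 180, 180, 180, 180].

### API

Orientations are given as [roll, pitch, yaw] about the fixed x, y, z axes, in that order (R = Rz(yaw) Ry(pitch) Rx(roll)).
In Python, from workcell import env gives the robot as it stands.
- The arm moves only by the tool send_rows, never from a script. Its argument "steps" is a list that holds one entry, the list of rows, each a list of 5 numbers: the shift along the tool's x, y, z scaled (see below), then the turn about the tool's z scaled (see below), then the opening, from 0 (shut) to 1 (fully open). In form: [[[dx, dy, dz, yaw, fingers], ...]]. A call has 1 to 5 rows; each row shifts and turns the commanded pose from where the row before left it, along the tool's axes as they then stand; what a row does not reach is not made up. The controller multiplies each number of a shift by 0.04 m and each number of a turn by 0.12 rad. A row lasts 1/12 s, in which the tool goes at most 41.7 mm and 7.16 degrees, less where a joint would pass 70% of its speed; a pose out of reach is approached as far as the arm can. A call with a number of a shift or a turn outside -1 to 1 is refused whole. A call with a gripper value outside its range is refused whole. The fingers move at their own pace and stop on an object; "squeeze" is the grip in N (left out, the last holds). Time passes only in rows, so rows that do not move let the fingers close. It gives the time, the measured TCP pose, the force, the opening and the grip force at its end, in the units of the state.
- env.state(): the state, without advancing time (a new reading comes with each control period).
- env.grab_frame(name): name is "scene" or "top"; returns a dict with "pixels" (420x560x3 uint8, red, green, blue), "depth" (420x560 float32, mm along the optical axis (not along the pixel's ray), 0 where there is no reading), "intrinsics" (3x3 intrinsics, pixels), "cam_to_world" (4x4, takes a point from camera to world coordinates). Camera axes: x right, y down, z forward; pixel columns grow to the right and rows downward; lengths in mm; the calibration is good to about 2 mm. A picture is of the moment at which its call begins.
- env.job_done(): hands the job in; it is judged then, once.
The state is a dict: "time_s": time; "qpos": joint angles; "qvel": joint speeds; "effort": joint torques, N m; "ee_pos": TCP position; "ee_rot": TCP orientation; "force": force on the tool from outside, world axes, zero at the start; "torque": the same for the moment, N m; "gripper_width": finger opening in mm; "gripper_force": force on a finger pad.
Only numpy, scipy, OpenCV 4.12 (cv2) and the standard library are available. Lean on these libraries where they do the work, as an engineer would, in place of code of your own. Each camera call takes 0.05 s, during which the arm holds its last target. There are 200 camera calls.

### The job

Set up the carving bed: slide its jaw fully open, lay every wooden seal blank flat across the two raised rails, side by side, each with one end hard up against the back fence, then slide the jaw firmly home so the row is squeezed tight against the fixed cheek. Finally lay the long thin wooden strip level across the tops of the cheek and the jaw as a hand rest over the row. Leave the other things on the desk where they are.

Things in the scene. Friction and masses are not known exactly. Their poses are not given: they have to be found in the camera images.
- bed: pale plywood carving bed, fixed, its place and yaw (up to 0.15 rad) differ each start. Origin: centre of its underside; x points away from the robot to the back fence, y left along the rails, z up. Base board 140 (x from -75 to 65) x 360 (y) x 12 mm, carrying two rails, a back fence, a fixed cheek at the left (+y) and a sliding jaw at the right
- rails (a point): midway between the two rails at the height of their tops, 50 mm above the desk (bed x = 8, y = 0 mm). The aluminium rails run along bed y from -140 to 140 mm, each 12 mm wide in x, centred at bed x = -12 and +28 mm
- fence (a point): middle of the top edge of the fence's front face (bed x = 50, y = 0 mm, 73 mm above the desk). This upright face looks towards the robot and is the end stop for the blanks; it is 310 mm long along bed y
- cheek: the bed's fixed cheek, an upright board 16 mm thick (y), 68 mm long (x), axes as the bed's. Origin: centre of its underside, 12 mm above the desk, at bed x = 12, y = 148 mm; its inner face is at bed y = 140 mm; its flat top is 107 mm above the desk
- jaw (a joint): slide of the jaw along bed y, in m: 0 = fully open (stop at the right), up to 0.25, growing towards the cheek. Its inner (left) face is at bed y = -0.140 + value. Friction about 2 N, no spring; it stays where it is left. A firm squeeze is 8 to 15 N. It starts partly closed
- jaw_top (a point): middle of the jaw's flat top, 107 mm above the desk: the jaw is an upright board like the cheek, 16 mm thick (bed y), 68 mm long in bed x (centre x = 12 mm), lower edge 52 mm above the desk. It can be pinched across its 16 mm from above; it stands 21 mm higher than blanks on the rails, so fingertips pass over them
- strip: hand rest: loose thin plain strip of pale wood, 220 (x) x 30 (y) x 10 mm (z), 55 g. Origin: its centre, x along it, z through its thickness
- blank_a: loose hardwood seal blank, a plain brown square bar 80 (x) x 36 x 36 mm with a thin dark band near one end, about 104 g. Origin: its centre, x along it; any side may lie down and either end may go to the fence. Three or four of the four lengths (80, 90, 100, 110 mm) are there in a run
- blank_b: loose hardwood seal blank, a plain brown square bar 90 (x) x 36 x 36 mm with a thin dark band near one end, about 117 g. Origin: its centre, x along it; any side may lie down and either end may go to the fence. Three or four of the four lengths (80, 90, 100, 110 mm) are there in a run
- blank_c: loose hardwood seal blank, a plain brown square bar 100 (x) x 36 x 36 mm with a thin dark band near one end, about 130 g. Origin: its centre, x along it; any side may lie down and either end may go to the fence. Three or four of the four lengths (80, 90, 100, 110 mm) are there in a run
- blank_d: loose hardwood seal blank, a plain brown square bar 110 (x) x 36 x 36 mm with a thin dark band near one end, about 143 g. Origin: its centre, x along it; any side may lie down and either end may go to the fence. Three or four of the four lengths (80, 90, 100, 110 mm) are there in a run
- stone_low: bystander: low pale stone block 55 x 55 x 45 mm, origin under its centre
- paste_pot: bystander: round white and blue paste pot, diameter 64, height 36 mm, origin under its centre
- stone_tall: bystander: grey stone block 70 x 70 x 90 mm, origin under its centre
- stone_figure: bystander: reddish seal stone 50 x 50 mm with a carved knob, 96 mm high, origin under its centre
- glue_pot: bystander: orange jar, diameter 60, height 75 mm, origin under its centre
- paperweight: bystander: brass paperweight bar 160 x 30 x 16 mm with a ball on top, origin under its centre, x along it
There are look-alikes about, which are no part of the job. Leave any purple look-alike of the blank_a alone. Leave any grey look-alike of the blank_b alone.

How it is judged (in metres and radians):
On the way, in this order (a step that is already met when the one before it is completed fails the run):
1. the jaw is fully open (within 8 mm of its stop) (value of joint jaw below 0.008 m), for 0.1 s.
2. with every blank on the rails and against the fence, the jaw squeezes the row against the cheek (at least 3 N at the jaw and at the cheek) (x of blank_a in the frame of bed between 0.006 and 0.014 m and z of blank_a in the frame of bed between 0.064 and 0.072 m and angle between the x axis of each of blank_a, blank_b, blank_c, blank_d and the x axis of bed, either way round below 0.08 rad and x of blank_b in the frame of bed between 0.001 and 0.009 m and z of blank_b in the frame of bed between 0.064 and 0.072 m and x of blank_c in the frame of bed between -0.004 and 0.004 m and z of blank_c in the frame of bed between 0.064 and 0.072 m and x of blank_d in the frame of bed between -0.009 and -0.001 m and z of blank_d in the frame of bed between 0.064 and 0.072 m and ((value of joint jaw between 0.167 and 0.177 m and (y of blank_a in the frame of bed between 0.116 and 0.128 m or y of blank_b in the frame of bed between 0.116 and 0.128 m or y of blank_c in the frame of bed between 0.116 and 0.128 m or y of blank_d in the frame of bed between 0.116 and 0.128 m) and (y of blank_a in the frame of bed between 0.08 and 0.092 m or y of blank_b in the frame of bed between 0.08 and 0.092 m or y of blank_c in the frame of bed between 0.08 and 0.092 m or y of blank_d in the frame of bed between 0.08 and 0.092 m) and (y of blank_a in the frame of bed between 0.044 and 0.056 m or y of blank_b in the frame of bed between 0.044 and 0.056 m or y of blank_c in the frame of bed between 0.044 and 0.056 m or y of blank_d in the frame of bed between 0.044 and 0.056 m)) or (value of joint jaw between 0.131 and 0.141 m and (y of blank_a in the frame of bed between 0.116 and 0.128 m or y of blank_b in the frame of bed between 0.116 and 0.128 m or y of blank_c in the frame of bed between 0.116 and 0.128 m or y of blank_d in the frame of bed between 0.116 and 0.128 m) and (y of blank_a in the frame of bed between 0.08 and 0.092 m or y of blank_b in the frame of bed between 0.08 and 0.092 m or y of blank_c in the frame of bed between 0.08 and 0.092 m or y of blank_d in the frame of bed between 0.08 and 0.092 m) and (y of blank_a in the frame of bed between 0.044 and 0.056 m or y of blank_b in the frame of bed between 0.044 and 0.056 m or y of blank_c in the frame of bed between 0.044 and 0.056 m or y of blank_d in the frame of bed between 0.044 and 0.056 m) and (y of blank_a in the frame of bed between 0.008 and 0.02 m or y of blank_b in the frame of bed between 0.008 and 0.02 m or y of blank_c in the frame of bed between 0.008 and 0.02 m or y of blank_d in the frame of bed between 0.008 and 0.02 m))) and (contact force between jaw and blank_a above 3 N or contact force between jaw and blank_b above 3 N or contact force between jaw and blank_c above 3 N or contact force between jaw and blank_d above 3 N) and (contact force between cheek and blank_a above 3 N or contact force between cheek and blank_b above 3 N or contact force between cheek and blank_c above 3 N or contact force between cheek and blank_d above 3 N)), for 0.1 s.
At the end, for the whole second after the job is handed in: All blanks level on both rails, square within 0.08 rad, ends within 4 mm of the fence, in one closed row from the cheek (each within 6 mm of its tight place), jaw within 5 mm of the row; strip level on cheek and jaw, square within 0.2 rad, its middle within 40 mm of theirs; at rest, released (x of blank_a in the frame of bed between 0.006 and 0.014 m and z of blank_a in the frame of bed between 0.064 and 0.072 m and angle between the x axis of each of blank_a, blank_b, blank_c, blank_d and the x axis of bed, either way round below 0.08 rad and x of blank_b in the frame of bed between 0.001 and 0.009 m and z of blank_b in the frame of bed between 0.064 and 0.072 m and x of blank_c in the frame of bed between -0.004 and 0.004 m and z of blank_c in the frame of bed between 0.064 and 0.072 m and x of blank_d in the frame of bed between -0.009 and -0.001 m and z of blank_d in the frame of bed between 0.064 and 0.072 m and ((value of joint jaw between 0.167 and 0.177 m and (y of blank_a in the frame of bed between 0.116 and 0.128 m or y of blank_b in the frame of bed between 0.116 and 0.128 m or y of blank_c in the frame of bed between 0.116 and 0.128 m or y of blank_d in the frame of bed between 0.116 and 0.128 m) and (y of blank_a in the frame of bed between 0.08 and 0.092 m or y of blank_b in the frame of bed between 0.08 and 0.092 m or y of blank_c in the frame of bed between 0.08 and 0.092 m or y of blank_d in the frame of bed between 0.08 and 0.092 m) and (y of blank_a in the frame of bed between 0.044 and 0.056 m or y of blank_b in the frame of bed between 0.044 and 0.056 m or y of blank_c in the frame of bed between 0.044 and 0.056 m or y of blank_d in the frame of bed between 0.044 and 0.056 m)) or (value of joint jaw between 0.131 and 0.141 m and (y of blank_a in the frame of bed between 0.116 and 0.128 m or y of blank_b in the frame of bed between 0.116 and 0.128 m or y of blank_c in the frame of bed between 0.116 and 0.128 m or y of blank_d in the frame of bed between 0.116 and 0.128 m) and (y of blank_a in the frame of bed between 0.08 and 0.092 m or y of blank_b in the frame of bed between 0.08 and 0.092 m or y of blank_c in the frame of bed between 0.08 and 0.092 m or y of blank_d in the frame of bed between 0.08 and 0.092 m) and (y of blank_a in the frame of bed between 0.044 and 0.056 m or y of blank_b in the frame of bed between 0.044 and 0.056 m or y of blank_c in the frame of bed between 0.044 and 0.056 m or y of blank_d in the frame of bed between 0.044 and 0.056 m) and (y of blank_a in the frame of bed between 0.008 and 0.02 m or y of blank_b in the frame of bed between 0.008 and 0.02 m or y of blank_c in the frame of bed between 0.008 and 0.02 m or y of blank_d in the frame of bed between 0.008 and 0.02 m))) and z of strip in the frame of bed between 0.108 and 0.116 m and x of strip in the frame of bed between -0.028 and 0.052 m and angle between the z axis of strip and the z axis of bed, either way round below 0.05 rad and angle between the x axis of strip and the y axis of bed, either way round below 0.2 rad and linear speed of each of strip, blank_a, blank_b, blank_c, blank_d below 0.02 m/s); the robot touches nothing.
It fails at once if a bystander is moved more than 40 mm or tipped over (distance of any of stone_low, paste_pot, stone_tall, stone_figure, glue_pot, paperweight from where it was at the start of the episode above 0.04 m or angle between any of stone_low, paste_pot, stone_tall, stone_figure, glue_pot, paperweight's own z axis and vertical above 0.6 rad).
Of blank_a, blank_b, blank_c, blank_d only 3 to 4 are there at a start; the rules pass over those that are not, and their reading is None.
At some moment in a run one of blank_a, blank_b, blank_c, blank_d, strip may be knocked a few centimetres aside while the robot is not near it.
Once in a run the grip may slacken for a moment while it holds something.
It also fails if it takes over 210 s, if anything falls off the work surface, if the arm or the gripper's body presses on something with over 40 N, if the wrist force passes 120 N, or if a joint passes its speed limit or range.

## Working session

There is one attempt and no reset: what is moved stays moved. The work goes in short steps, Python scripts to look and compute and a tool call to move; the robot and the scene stay as the last step left them, time stands still between calls to the robot, and variables do not carry over. Pictures are saved under pics/ and viewed, at most 14 in all, crops included, and the job is handed in when it is done.

Besides the shell and the picture viewer there is one more tool, called as name(argument=value, ...), one argument or row to a line, values as JSON. send_rows: Moves the arm, as the interface text tells. Shifts and turns lie within -1 to 1; 1 stands for 0.04 m of shift or 0.12 rad of turn. Its arguments: {"type":"object","properties":{"steps":{"type":"array"},"squeeze":{"type":"number"}},"required":["steps"]}

```bash
mkdir -p pics
cat > h.py <<'E'
import numpy as np, cv2, sys
sys.path.insert(0,'.')
from workcell import env
def grab(n):
    f=env.grab_frame(n); d=f['depth']; K=np.array(f['intrinsics']); T=np.array(f['cam_to_world'])
    v,u=np.mgrid[:d.shape[0],:d.shape[1]]
    P=np.stack([(u-K[0,2])*d/K[0,0],(v-K[1,2])*d/K[1,1],d,np.ones_like(d)],-1)@T.T
    P=P[...,:3]; P[d==0]=np.nan
    return f['pixels'],P,K,T
def save(n,im): cv2.imwrite('pics/'+n,im[...,::-1])
E
python3 - <<'E'
from h import *
for n in('scene','top'):
    im,P,K,T=grab(n); save(n+'0.png',im); np.savez(n+'0.npz',im=im,P=P,K=K,T=T); print(n,K.tolist(),T.round(3).tolist())
s=env.state(); print(s)
E
```

```text
scene [[425.3890943731084, 0.0, 284.44060707702414], [0.0, 425.3890943731084, 209.80433071982247], [0.0, 0.0, 1.0]] [[-0.606, 0.569, -0.556, 1264.619], [0.796, 0.419, -0.437, 610.318], [-0.016, -0.708, -0.706, 1081.526], [0.0, 0.0, 0.0, 1.0]]
top [[416.6118809135126, 0.0, 266.53573403248083], [0.0, 416.6118809135126, 202.98307119024273], [0.0, 0.0, 1.0]] [[0.013, -0.988, 0.153, 270.309], [-1.0, -0.011, 0.013, -16.013], [-0.011, -0.153, -0.988, 1423.747], [0.0, 0.0, 0.0, 1.0]]
{'time_s': 0.1, 'qpos': array([ 6.24515142e+01,  1.83477889e+01,  8.96990081e+01, -1.24918356e-03,
        7.20446747e+01, -1.14679676e+00]), 'qvel': array([-0.01438624, -0.0288972 , -0.24643732, -0.01913022, -0.06883238,
        0.00727301]), 'effort': array([ 1.11890375e-03, -4.13333845e+01, -2.32511687e+01,  7.29406276e-02,
        4.21740348e-02, -6.86403109e-05]), 'ee_pos': array([255.46572371, 514.58150136, 187.50905443]), 'ee_rot': array([-1.79908523e+02, -6.43228243e-04,  1.53598696e+02]), 'force': array([ 0.13948046, -0.76137507,  0.36521607]), 'torque': array([ 0.07081558, -0.04185775,  0.03544935]), 'gripper_force': 0.0, 'gripper_width': 91.21451041089537}
```

View pics/scene0.png

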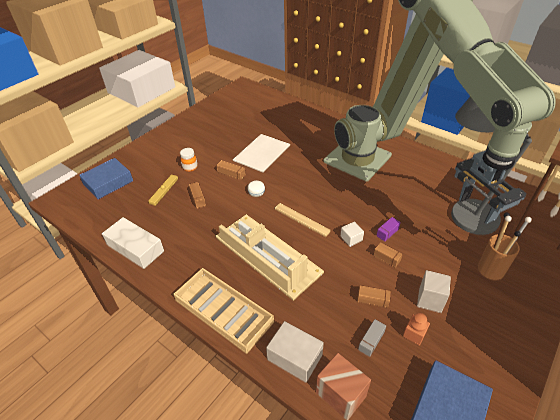

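View pics/top0.png

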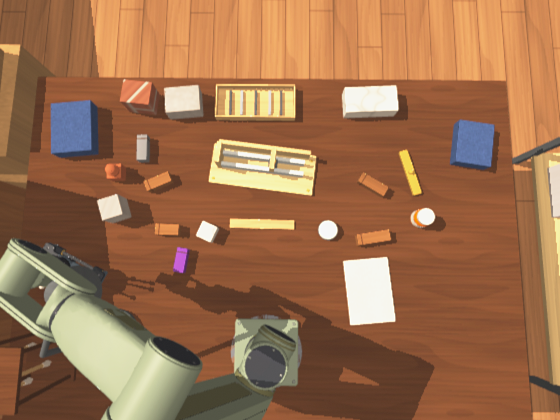

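The scene shows four brown blanks, at top-image (160,182), (167,229), (373,185) and (374,237). The strip is at (262,224) and the bed is centred near (262,167), with its cheek on the left and its jaw near (273,157). The purple (181,260) and grey (142,148) look-alikes are to be left alone.

```bash
cat > m.py <<'E'
from h import *
def comps(P,zlo,zhi,box,res=1.5):
    """cluster of world points in height band -> list of (center, size, angle, z)"""
    m=(P[...,2]>zlo)&(P[...,2]<zhi)&(P[...,0]>box[0])&(P[...,0]<box[1])&(P[...,1]>box[2])&(P[...,1]<box[3])
    n,l,st,_=cv2.connectedComponentsWithStats(m.astype(np.uint8),connectivity=4)
    out=[]
    for i in range(1,n):
        if st[i,4]<20: continue
        q=P[l==i]; r=cv2.minAreaRect(q[:,:2].astype(np.float32))
        out.append((np.round(r[0],1),np.round(r[1],1),round(r[2],1),round(float(np.median(q[:,2])),1),len(q),(st[i,:2]+st[i,2:4]//2).tolist()))
    return out
E
python3 - <<'E'
from m import *
for n in('scene','top'):
    P=np.load(n+'0.npz')['P']
    print(n,'table z',np.nanmedian(P[(abs(P[...,0]-350)<40)&(abs(P[...,1])<150)][:,2]))
    for lo,hi in((31,42),(6,14),(68,79),(100,114)):
        print(lo,hi)
        for c in comps(P,lo,hi,(250,720,-420,420)): print(*c)
E
```

```text
scene table z 0.9599607019220002
31 42
[ 376.6 -351.9] [ 42.2 112.6] 6.3 36.8 186 [230, 167]
[ 400.7 -202.2] [55.2 54.8] 59.1 34.6 125 [256, 186]
[ 556.3 -354.5] [101.6  36. ] 59.0 36.9 187 [197, 192]
[292.4 288.3] [38.5 84.5] 80.1 36.3 202 [389, 226]
[594.6 -91.5] [45.7  4. ] 80.6 36.8 23 [244, 229]
[415.4 212.7] [16.2 29.6] 25.0 36.3 27 [351, 238]
[394.5 338. ] [80.  41.5] 87.6 36.4 244 [388, 252]
[612.6  59.8] [125.2   7.5] 82.0 36.2 64 [276, 254]
[675.2   9.9] [101.3   4.5] 84.1 36.4 46 [251, 259]
[670.7 167.5] [20.5 59.6] 61.4 35.9 44 [291, 283]
[558.2 378.2] [39.3 90. ] 23.0 36.3 342 [374, 293]
6 14
[ 280.1 -370.5] [69.5 58.8] 88.4 8.6 92 [242, 159]
[ 277.2 -320.6] [69.9 51.9] 89.2 7.7 77 [256, 162]
[ 275.5 -265.8] [49.6 20.5] 15.6 8.0 29 [265, 167]
[ 388.6 -331.1] [10.1 71.4] 12.3 9.0 26 [232, 176]
[415.7  19.1] [223.   38.1] 89.6 10.6 382 [303, 219]
[ 540.5 -134.8] [40.2 59.6] 11.3 12.2 62 [244, 220]
[ 589.9 -126.7] [62.8 12.9] 81.4 12.8 34 [237, 229]
[545.6 -27.8] [42.2 20.4] 39.3 12.3 38 [268, 234]
[ 657.3 -151.9] [34.5 13.1] 60.0 11.5 23 [219, 237]
[558.6  30.9] [87.3 35.3
[... 1031 characters left out ...]
 56.4 11.2 62 [215, 171]
[604.6 143.9] [38.4 14.9] 83.6 11.9 38 [227, 170]
[578.2  87.8] [87.6 59.5] 80.5 11.4 211 [242, 178]
[570.8  29.1] [45.9 56.7] 82.3 11.7 77 [260, 179]
[572.8  -6.1] [43.2 65.5] 0.4 11.5 105 [270, 179]
[576.4 153.6] [25.8 24.3] 0.8 11.7 30 [224, 178]
[571.3 186.8] [14.3 35.3] 5.5 11.5 28 [214, 179]
[548.4 -18.4] [28.1 27.6] 0.5 12.2 26 [273, 186]
[420.   17.8] [ 34.8 218.3] 0.5 10.5 412 [262, 223]
[ 281.1 -334.4] [ 62.9 151.4] 0.8 8.6 480 [367, 266]
68 79
[679.   70.6] [169.2  14. ] 82.9 73.6 175 [247, 145]
[659.8 -80.2] [122.4  14.7] 83.6 73.1 136 [292, 150]
100 114
[645.1 164.7] [16.9 67.5] 82.9 108.8 106 [218, 151]
[623.8 -14.9] [15.8 67. ] 83.2 108.1 98 [273, 158]
```

```bash
cat > go.py <<'E'
from h import *
YAW=-6.94; O=np.array([615.5,20.0]); c,s=np.cos(np.radians(YAW)),np.sin(np.radians(YAW))
EX=np.array([c,s]); EY=np.array([-s,c])
def w(bx,by): return O+bx*EX+by*EY
def bed(p): d=np.asarray(p)[:2]-O; return d@EX,d@EY
def go(x,y,z,yaw):
    "units to turn first, then shift in the turned tool axes"
    st=env.state(); p=st['ee_pos']; r=st['ee_rot']
    turn=(r[2]-yaw+180)%360-180
    a=np.radians(yaw); d=np.array([x,y,z])-p
    print('t',round(st['time_s'],1),'turn',round(np.radians(turn)/.12,2),'shift',np.round([(d[0]*np.cos(a)+d[1]*np.sin(a))/40,(d[0]*np.sin(a)-d[1]*np.cos(a))/40,-d[2]/40],2),'bed now',np.round(bed(p),1),'z',round(p[2],1),'yaw',round(r[2],2))
def gob(bx,by,z,yaw=173.06): go(*w(bx,by),z,yaw)
E
python3 -c "
from go import *
gob(12,-33.2,190)"
```

```text
t 0.1 turn -2.83 shift [-10.73 -12.02  -0.06] bed now [-417.2  447.5] z 187.5 yaw 153.6
```

send_rows(
  steps=[
    [[0,0,-0.5,-0.94,1],[0,0,-0.5,-0.94,1],[0,0,0,-0.95,1]],
  ],
)

```text
time_s: 0.35
ee_pos: [256.5, 516.7, 231.7]
ee_rot: [179.7, 0.1, 173.4]
force: [-0.3, -0.0, 0.9]
gripper_width: 91.4
gripper_force: 0.0
```

send_rows(
  steps=[
    [[-0.67,-0.75,0,0,1],[-0.67,-0.75,0,0,1],[-0.67,-0.75,0,0,1],[-0.67,-0.75,0,0,1],[-0.67,-0.75,0,0,1]],
  ],
)

```text
time_s: 0.77
ee_pos: [371.0, 348.2, 227.9]
ee_rot: [-180.0, -0.0, 173.1]
force: [0.5, 0.3, -0.5]
gripper_width: 91.1
gripper_force: 0.0
```

send_rows(
  steps=[
    [[-0.67,-0.75,0,0,1],[-0.67,-0.75,0,0,1],[-0.67,-0.75,0,0,1],[-0.67,-0.75,0,0,1],[-0.67,-0.75,0,0,1]],
  ],
)

```text
time_s: 1.18
ee_pos: [486.0, 182.9, 228.0]
ee_rot: [-180.0, -0.0, 173.1]
force: [0.5, 0.4, -0.0]
gripper_width: 91.1
gripper_force: 0.0
```

send_rows(
  steps=[
    [[-0.67,-0.75,0,0,1],[-0.67,-0.75,0,0,0.6],[-0.67,-0.75,0,0,0.6],[-0.67,-0.75,0,0,0.6],[0,0,0,0,0.6]],
  ],
)

```text
time_s: 1.6
ee_pos: [580.7, 46.8, 227.1]
ee_rot: [-179.8, 0.1, 172.7]
force: [-0.3, 0.8, -0.3]
gripper_width: 67.2
gripper_force: 0.0
```

```bash
python3 -c "
from go import *
gob(12,-33.2,95)"
```

```text
t 1.6 turn -0.05 shift [-1.25 -1.39  3.3 ] bed now [-37.8  22.4] z 227.1 yaw 172.73
```

send_rows(
  steps=[
    [[-0.62,-0.69,0.3,-0.05,0.5],[-0.62,-0.69,0.4,0,0.5],[0,0,0.7,0,0.5],[0,0,0,0,0.5]],
  ],
)

```text
time_s: 1.93
ee_pos: [617.0, -8.9, 166.2]
ee_rot: [-180.0, -0.7, 173.3]
force: [-2.0, -0.1, -1.3]
gripper_width: 45.5
gripper_force: 0.0
```

```bash
python3 -c "
from go import *
gob(12,-33.2,92)"
```

```text
t 1.9 turn 0.03 shift [-0.18 -0.12  1.86] bed now [  5.  -28.6] z 166.2 yaw 173.25
```

send_rows(
  steps=[
    [[-0.18,-0.12,0.6,0,0.5],[0,0,0.6,0,0.5],[0,0,0.6,0,0.5],[0,0,0,0,0.5],[0,0,0,0,0.5]],
  ],
)

```text
time_s: 2.35
ee_pos: [625.7, -12.4, 100.3]
ee_rot: [180.0, -0.1, 173.5]
force: [-0.1, -0.3, -0.5]
gripper_width: 45.4
gripper_force: 0.0
```

send_rows(
  steps=[
    [[0,0,0,0,0],[0,0,0,0,0],[0,0,0,0,0],[0,0,0,0,0],[0,0,0,0,0]],
  ],
  squeeze=30,
)

```text
time_s: 2.77
ee_pos: [627.1, -13.4, 101.2]
ee_rot: [180.0, 0.1, 173.4]
force: [0.1, 0.2, -0.5]
gripper_width: 15.4
gripper_force: 0.0
```

```bash
python3 -c "
from go import *
gob(12,-148,92)"
```

```text
t 2.8 turn 0.05 shift [ 0.09 -2.91  0.23] bed now [ 15.5 -31.8] z 101.2 yaw 173.4
```

send_rows(
  steps=[
    [[0,0,0,0,0.3],[0,0,0,0,0.3],[0.05,0,0.25,0,0.3],[0,0,0,0,0.3],[0,0,0,0,0]],
  ],
)

```text
time_s: 3.18
ee_pos: [623.7, -13.2, 89.1]
ee_rot: [-180.0, -0.1, 173.4]
force: [-0.1, 0.3, 0.1]
gripper_width: 23.1
gripper_force: 0.0
```

send_rows(
  steps=[
    [[0,0,0,0,0],[0,0,0,0,0],[0,0,0,0,0],[0,0,0,0,0],[0,0,0,0,0]],
  ],
)

```text
time_s: 3.6
ee_pos: [624.8, -13.3, 90.4]
ee_rot: [180.0, 0.0, 173.4]
force: [-0.6, -0.3, -0.6]
gripper_width: 0.5
gripper_force: 0.0
```

```bash
python3 -c "
from go import *
gob(12,-148,92)"
```

```text
t 3.6 turn 0.05 shift [ 0.03 -2.9  -0.04] bed now [ 13.3 -31.9] z 90.4 yaw 173.4
```

```bash
python3 -c "
from m import *
for n in('scene','top'):
    im,P,K,T=grab(n)
    print(n,*comps(P,100,114,(500,720,-200,250)),sep='\n')
    if n=='scene': save('s1.png',cv2.resize(im[180:320,180:380],(800,560)))
"
```

```text
scene
(array([628.1, -11.2]), array([18.4, 59.8]), 77.1, 107.2, 73, [253, 232])
(array([645.3, 166.2]), array([17.7, 70.8]), 84.1, 106.9, 135, [298, 263])
top
(array([645.2, 164.8]), array([16.6, 68.3]), 83.3, 107.6, 105, [218, 151])
```

View pics/s1.png

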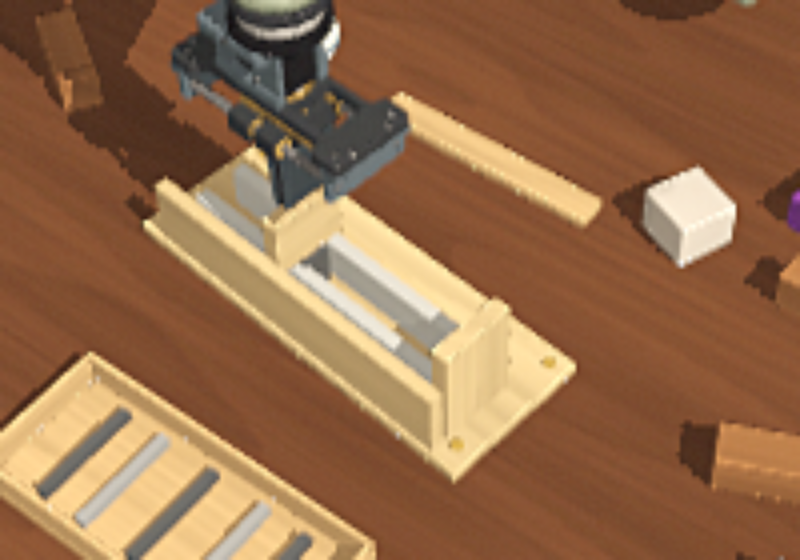

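The crop shows the gripper standing over the jaw, with its top near crop (305,210). A finger is seen near (290,185), seemingly behind the jaw. I need to measure the finger position.

```bash
python3 -c "
from go import *
print(env.state()['gripper_width'],env.state()['gripper_force'])
im,P,K,T=grab('scene')
d=P[...,:2]-O; bx=d@EX; by=d@EY; z=P[...,2]
for lo in range(80,200,8):
    m=(z>lo)&(z<lo+8)&(abs(bx-12)<60)&(by<20)&(by>-110)
    if m.sum()>3: print(lo,m.sum(),'bx',np.percentile(bx[m],[2,50,98]).round(),'by',np.percentile(by[m],[2,50,98]).round())
save('s2.png',cv2.resize(im[190:260,220:300],(800,700))[:600])
"
```

```text
0.5821115588975527 0.0
80 37 bx [-16.  13.  49.] by [-40. -26. -23.]
88 29 bx [-17.  23.  45.] by [-37. -26. -23.]
96 29 bx [-5. 25. 45.] by [-36. -26. -23.]
104 59 bx [-11.  24.  45.] by [-40. -30. -25.]
120 16 bx [ 3. 24. 32.] by [-40. -24. -21.]
128 20 bx [ 3. 27. 31.] by [-41. -24. -20.]
136 16 bx [ 7. 26. 30.] by [-40. -23. -21.]
144 18 bx [10. 26. 31.] by [-41. -22. -18.]
152 16 bx [14. 28. 32.] by [-42. -23. -19.]
160 12 bx [12. 29. 31.] by [-41. -22. -19.]
168 8 bx [ 7. 27. 31.] by [-27. -20. -17.]
176 4 bx [14. 30. 31.] by [-22. -19. -17.]
192 17 bx [-13.  26.  48.] by [-109.   -9.   -6.]
```

View pics/s2.png

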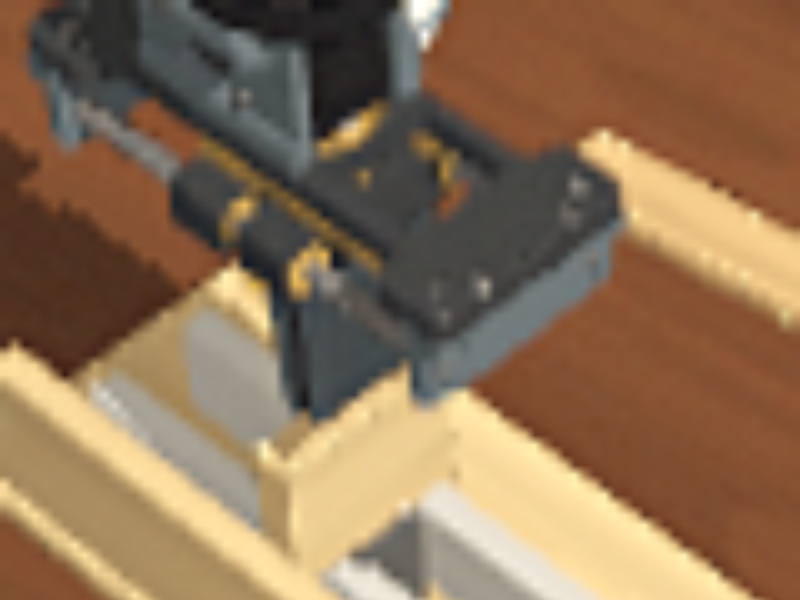

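The crop shows the shut fingers above the jaw top, their lower edge near crop (360,395), although the TCP reads z = 90. I'll lift, open the fingers and compare the tip height in the image with the reading.

send_rows(
  steps=[
    [[0,0,-0.8,0,0],[0,0,-0.8,0,0],[0,0,0,0,0],[0,0,0,0,0],[0,0,0,0,0]],
  ],
)

```text
time_s: 4.17
ee_pos: [624.2, -13.3, 153.8]
ee_rot: [180.0, -0.0, 173.4]
force: [0.1, -0.2, -0.5]
gripper_width: 0.3
gripper_force: 0.0
```

```bash
python3 -c "
from go import *
st=env.state(); print(st['ee_pos'],st['qpos'],st['gripper_width'])
im,P,K,T=grab('scene')
d=P[...,:2]-O; bx=d@EX; by=d@EY; z=P[...,2]
for lo in range(100,240,8):
    m=(z>lo)&(z<lo+8)&(abs(bx-12)<60)&(by<20)&(by>-110)
    if m.sum()>3: print(lo,m.sum(),'bx',np.percentile(bx[m],[2,50,98]).round(),'by',np.percentile(by[m],[2,50,98]).round())
save('s3.png',cv2.resize(im[160:250,220:320],(800,720))[:600])
"
```

```text
[624.24358147 -13.25965201 153.83915678] [-2.27507474e+00  2.40300334e+01  8.58662839e+01  5.30462117e-03
  7.01425980e+01 -8.56776512e+01] 0.25186714847713565
100 66 bx [-23.  10.  45.] by [-42. -30. -24.]
108 45 bx [-20.  16.  44.] by [-39. -32. -23.]
180 14 bx [ 3. 22. 29.] by [-39. -26. -23.]
188 18 bx [-3. 21. 31.] by [-38. -24. -20.]
196 22 bx [ 4. 25. 30.] by [-42. -23. -21.]
204 22 bx [ 5. 22. 31.] by [-40. -22. -20.]
212 19 bx [13. 28. 31.] by [-42. -23. -20.]
220 18 bx [17. 28. 31.] by [-42. -24. -17.]
228 15 bx [ 7. 27. 32.] by [-42. -21. -19.]
236 7 bx [ 9. 28. 30.] by [-25. -20. -17.]
```

View pics/s3.png

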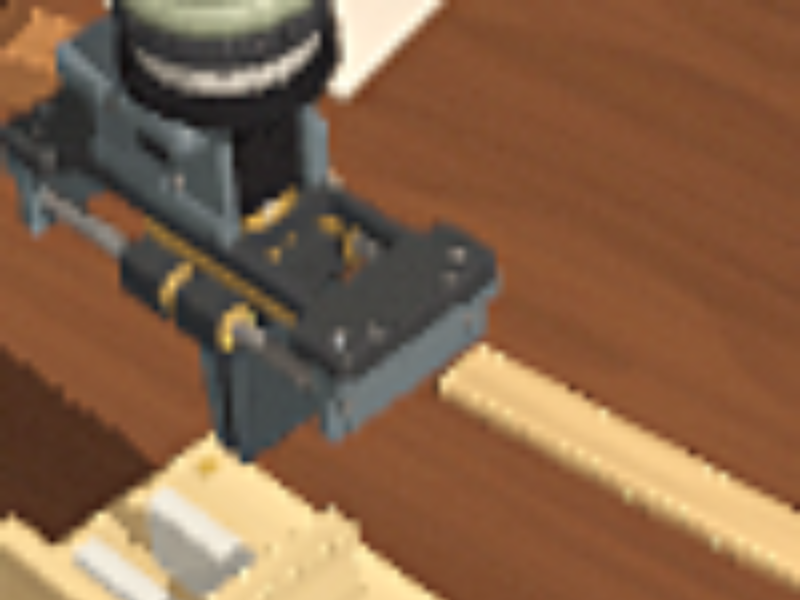

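The fingers' lower edge is near crop (235,455). Its depth puts the tips near z = 180, but the TCP reads 154. I'll pin this offset down finely from both cameras.

```bash
cat > tip.py <<'E'
from go import *
st=env.state(); p=st['ee_pos']
for n in('scene','top'):
    im,P,K,T=grab(n)
    d=P[...,:2]-p[:2]; a=np.radians(st['ee_rot'][2]); tx=d@[np.cos(a),np.sin(a)]; ty=d@[np.sin(a),-np.cos(a)]; z=P[...,2]
    m=(abs(tx)<22)&(abs(ty)<20)&(z>p[2]-15)&(z<p[2]+75)
    q=np.sort(z[m]); print(n,p[2].round(1),m.sum(),q[:12].round(1), 'tx',np.percentile(tx[m],[3,97]).round(1),'ty',np.percentile(ty[m],[3,97]).round(1))
    Ti=np.linalg.inv(T)
    for dz in(0,13,27):
        c=Ti@np.r_[p[:2],p[2]+dz,1]; print(dz,(K@c[:3]/c[2])[:2].round(1),end=' ')
    print()
E
python3 tip.py
```

```text
scene 153.1 118 [177.1 180.6 182.8 183.1 183.5 183.7 184.7 185.  186.1 186.6 186.7 186.9] tx [-17.9  12.2] ty [-9.5 12.5]
0 [253.5 220.1] 13 [253.2 217.1] 27 [252.9 213.8] Traceback (most recent call last):
  File "tip.py", line 7, in <module>
    q=np.sort(z[m]); print(n,p[2].round(1),m.sum(),q[:12].round(1), 'tx',np.percentile(tx[m],[3,97]).round(1),'ty',np.percentile(ty[m],[3,97]).round(1))
                                                                         ~~~~~~~~~~~~~^^^^^^^^^^^^^^
    return _quantile_unchecked(
        a, q, axis, out, overwrite_input, method, keepdims, weights)
    return _ureduce(a,
                    func=_quantile_ureduce_func,
    ...<5 lines>...
                    overwrite_input=overwrite_input,
                    method=method)
    r = func(a, **kwargs)
    result = _quantile(arr,
                       quantiles=q,
    ...<2 lines>...
                       out=out,
                       weights=wgt)
    slices_having_nans = np.isnan(arr[-1, ...])
                                  ~~~^^^^^^^^^
IndexError: index -1 is out of bounds for axis 0 with size 0
```

send_rows(
  steps=[
    [[0,0,0,0.05,0.5],[0,0,0,0,0.5],[0,0,0,0,0.5],[0,0,0,0,0.5],[0,0,0,0,0.5]],
  ],
)

```text
time_s: 4.73
ee_pos: [624.7, -13.3, 154.1]
ee_rot: [180.0, -0.0, 173.1]
force: [0.5, 0.4, 0.3]
gripper_width: 30.8
gripper_force: 0.0
```

send_rows(
  steps=[
    [[0,0,0.6,0,0.5],[0,0,0.6,0,0.5],[0,0,0.6,0,0.5],[0,0,0.35,0,0.5],[0,0,0,0,0.5]],
  ],
)

```text
time_s: 5.15
ee_pos: [622.1, -13.1, 64.7]
ee_rot: [-180.0, -0.4, 173.1]
force: [-0.4, 0.4, -0.5]
gripper_width: 45.5
gripper_force: 0.0
```

send_rows(
  steps=[
    [[0,0,0,0,0],[0,0,0,0,0],[0,0,0,0,0],[0,0,0,0,0],[0,0,0,0,0]],
  ],
  squeeze=30,
)

```text
time_s: 5.57
ee_pos: [625.4, -13.4, 69.4]
ee_rot: [180.0, 0.1, 173.1]
force: [0.1, 0.4, 3.0]
gripper_width: 15.7
gripper_force: 30.0
```

send_rows(
  steps=[
    [[0,0,0,0,0],[0,0,0,0,0]],
  ],
)

```text
time_s: 5.73
ee_pos: [625.4, -13.4, 69.4]
ee_rot: [180.0, 0.1, 173.1]
force: [-0.7, 0.4, 5.2]
gripper_width: 15.6
gripper_force: 30.0
```

```bash
python3 -c "
from go import *
gob(12,-148,64)"
```

```text
t 5.7 turn 0.0 shift [ 0.05 -2.9   0.13] bed now [ 13.9 -31.9] z 69.4 yaw 173.07
```

send_rows(
  steps=[
    [[0,-0.5,0,0,0],[0,-0.5,0,0,0],[0,-0.5,0,0,0],[0,-0.5,0,0,0],[0,-0.5,0,0,0]],
  ],
)

```text
time_s: 6.15
ee_pos: [613.5, -112.4, 69.4]
ee_rot: [179.9, 0.1, 173.1]
force: [0.9, 1.9, 4.7]
gripper_width: 15.7
gripper_force: 30.0
```

send_rows(
  steps=[
    [[0,-0.25,0,0,0],[0,-0.15,0,0,0],[0,0,0,0,0],[0,0,0,0,0],[0,0,0,0,0]],
  ],
)

```text
time_s: 6.57
ee_pos: [611.6, -128.0, 69.4]
ee_rot: [180.0, 0.1, 173.0]
force: [1.1, 2.1, 7.0]
gripper_width: 15.6
gripper_force: 30.0
```

```bash
python3 -c "
from go import *
gob(12,-148,69)"
```

```text
t 6.6 turn -0.0 shift [ 0.05 -0.02  0.01] bed now [  14.  -147.4] z 69.4 yaw 173.05
```

send_rows(
  steps=[
    [[0,0,0,0,0.5],[0,0,0,0,0.5],[0,0,0,0,0.6],[0,0,-0.8,0,0.6],[0,0,-0.8,0,0.6]],
  ],
)

```text
time_s: 6.98
ee_pos: [608.7, -128.0, 130.3]
ee_rot: [180.0, -0.4, 173.1]
force: [0.4, -0.6, 0.2]
gripper_width: 46.5
gripper_force: 0.0
```

send_rows(
  steps=[
    [[0,0,-0.7,0,0.65],[0,0,-0.7,0,0.65],[0,0,0,0,0.65]],
  ],
)

```text
time_s: 7.23
ee_pos: [613.8, -129.2, 194.4]
ee_rot: [-179.9, 0.6, 173.0]
force: [0.2, -0.2, 1.0]
gripper_width: 58.8
gripper_force: 0.0
```

```bash
cat > look.py <<'E'
from m import *; from go import *
for n in('scene','top'):
    im,P,K,T=grab(n)
    print(n)
    for c in comps(P,31,42,(330,620,-420,-300))+comps(P,31,42,(330,620,300,420))+comps(P,6,14,(350,460,-120,150))+comps(P,100,114,(530,720,-200,250))+comps(P,79,96,(530,720,-130,152)): print(*c,np.round(bed(c[0]),1))
E
python3 look.py; python3 -c "
from go import *
go(557.5,377,190,113.5)"
```

```text
scene
[ 557.7 -353.2] [101.4  36. ] 59.6 37.5 186 [197, 192] [ -12.3 -377.4]
[393.8 339.2] [77.7 39.5] 89.0 36.2 235 [388, 252] [-258.6  290.1]
[557.4 378.3] [38.9 90.2] 24.2 36.5 341 [374, 293] [-101.   348.7]
[419.   19.7] [ 35.  221.8] 0.3 10.5 385 [302, 220] [-195.  -24.]
[ 608.9 -127.8] [20.9 70. ] 84.8 107.7 107 [230, 213] [  11.3 -147.5]
[644.7 165.5] [19.7 67.3] 82.9 106.8 132 [298, 262] [ 11.4 148. ]
[ 609.9 -121.2] [ 7.9 70.7] 83.5 88.0 65 [232, 218] [  11.5 -140.8]
top
[ 556.6 -356.2] [99.9 37.5] 58.2 37.1 301 [373, 184] [ -13.  -380.6]
[ 376.7 -353.3] [ 35.8 109.5] 10.0 37.0 334 [374, 237] [-191.9 -399.4]
[559.3 377.2] [38.3 90.5] 25.0 36.8 265 [158, 181] [-98.9 347.8]
[395.3 338.7] [77.2 35.7] 87.9 37.4 235 [166, 229] [-257.1  289.8]
[420.9  57. ] [ 31.6 140. ] 0.7 10.8 279 [251, 223] [-197.6   13.2]
[645.3 164.3] [16.2 67.9] 83.0 107.6 104 [218, 151] [ 12.1 146.8]
t 7.3 turn 8.66 shift [12.12  3.81 -0.03] bed now [  13.4 -148. ] z 188.9 yaw 173.05
```

send_rows(
  steps=[
    [[0,0,0,0.95,0.65],[0,0,0,0.95,0.65],[0,0,0,0.95,0.65],[0,0,0,0.95,0.65],[0,0,0,0.95,0.65]],
  ],
)

```text
time_s: 7.75
ee_pos: [609.4, -128.2, 185.7]
ee_rot: [-179.9, -0.2, 140.1]
force: [0.3, -0.0, -0.8]
gripper_width: 59.3
gripper_force: 0.0
```

send_rows(
  steps=[
    [[0,0,0,0.95,0.65],[0,0,0,0.95,0.65],[0,0,0,0.95,0.65],[0,0,0,0.95,0.65],[0,0,0,0,0.65]],
  ],
)

```text
time_s: 8.17
ee_pos: [609.5, -128.2, 185.8]
ee_rot: [-179.8, -0.2, 114.2]
force: [0.6, -0.0, -0.8]
gripper_width: 59.4
gripper_force: 0.0
```

send_rows(
  steps=[
    [[0.93,0.29,0,0,0.65],[0.93,0.29,0,0,0.65],[0.93,0.29,0,0,0.65],[0.93,0.29,0,0,0.65],[0.93,0.29,0,0,0.65]],
  ],
)

```text
time_s: 8.58
ee_pos: [585.8, 66.4, 186.7]
ee_rot: [-179.8, -0.1, 114.4]
force: [0.4, -0.5, 0.4]
gripper_width: 59.3
gripper_force: 0.0
```

send_rows(
  steps=[
    [[0.93,0.29,0,0,0.65],[0.93,0.29,0,0,0.65],[0.93,0.29,0,0,0.65],[0.93,0.29,0,0,0.65],[0.93,0.29,0,0,0.65]],
  ],
)

```text
time_s: 9.0
ee_pos: [562.2, 259.9, 186.7]
ee_rot: [-179.8, 0.0, 114.5]
force: [0.1, -0.7, 0.8]
gripper_width: 59.4
gripper_force: 0.0
```

send_rows(
  steps=[
    [[0.93,0.29,0,0,0.65],[0.93,0.29,0,0,0.65],[0,0,0,0,0.65],[0,0,0,0,0.65]],
  ],
)

```text
time_s: 9.33
ee_pos: [552.8, 337.2, 186.2]
ee_rot: [-179.8, 0.0, 114.6]
force: [-1.0, -0.4, -1.0]
gripper_width: 59.4
gripper_force: 0.0
```

```bash
python3 -c "
from go import *
go(558.3,377.7,100,114.1)"
```

```text
t 9.3 turn 0.07 shift [0.87 0.54 2.16] bed now [-100.6  307.3] z 186.2 yaw 114.61
```

send_rows(
  steps=[
    [[0.87,0.4,0,0.07,0.65],[0,0.14,0.9,0,0.65],[0,0,0.9,0,0.65],[0,0,0.9,0,0.65],[0,0,0,0,0.65]],
  ],
)

```text
time_s: 9.75
ee_pos: [554.7, 371.3, 71.6]
ee_rot: [-179.0, 0.2, 113.8]
force: [-0.5, -1.0, -1.2]
gripper_width: 59.3
gripper_force: 0.0
```

```bash
python3 -c "
from go import *
go(558.3,377.7,0,114.1)"
```

```text
t 9.8 turn -0.04 shift [0.11 0.15 1.79] bed now [-102.8  341.4] z 71.6 yaw 113.82
```

send_rows(
  steps=[
    [[0.11,0.15,0,-0.04,0.65],[0,0,0,0,0.65],[0,0,0.8,0,0.65],[0,0,0.7,0,0.65],[0,0,0,0,0.65]],
  ],
)

```text
time_s: 10.17
ee_pos: [561.9, 381.3, 18.0]
ee_rot: [-179.7, 0.1, 114.1]
force: [-0.5, -0.6, -0.5]
gripper_width: 59.4
gripper_force: 0.0
```

send_rows(
  steps=[
    [[0,0,0,0,0.65],[0,0,0,0,0.65]],
  ],
)

```text
time_s: 10.33
ee_pos: [565.2, 383.9, 23.5]
ee_rot: [179.7, -0.1, 114.1]
force: [0.1, -0.7, -0.1]
gripper_width: 59.0
gripper_force: 0.0
```

```bash
python3 -c "
from go import *
go(558.3,377.7,-16,114.1)"; python3 tip.py 2>&1 | grep -E 'scene|^top'
```

```text
t 10.3 turn -0.01 shift [-0.07 -0.22  0.99] bed now [-93.9 355.1] z 23.5 yaw 114.06
scene 23.5 19 [ 8.5  8.6  8.8  9.2  9.4  9.5  9.6  9.6 11.8 13.  13.3 14.9] tx [-21.7  21.3] ty [ 5.5 11.1]
top 23.5 2 [32.8 39.9] tx [-20.2 -20.1] ty [3.6 8.8]
```

send_rows(
  steps=[
    [[-0.05,-0.2,0,0,0.65],[0,0,0.4,0,0.65],[0,0,0.2,0,0.65],[0,0,0,0,0.65],[0,0,0,0,0.65]],
  ],
)

```text
time_s: 10.85
ee_pos: [556.4, 377.5, -3.7]
ee_rot: [-180.0, 0.0, 114.1]
force: [-0.1, 0.0, 0.5]
gripper_width: 59.4
gripper_force: 0.0
```

send_rows(
  steps=[
    [[0,0,0.1,0,0.65],[0,0,0.1,0,0.65],[0,0,0,0,0.65],[0,0,0,0,0.65],[0,0,0,0,0.65]],
  ],
)

```text
time_s: 11.27
ee_pos: [556.9, 377.8, -11.6]
ee_rot: [180.0, -0.0, 114.1]
force: [-1.1, 0.1, -0.3]
gripper_width: 59.4
gripper_force: 0.0
```

```bash
python3 -c "
from go import *
go(558.3,377.7,-16,114.1)
im,P,K,T=grab('scene'); save('s4.png',cv2.resize(im[230:330,310:430],(720,600)))"
```

```text
t 11.3 turn -0.01 shift [-0.02  0.03  0.11] bed now [-101.4  348. ] z -11.6 yaw 114.06
```

View pics/s4.png

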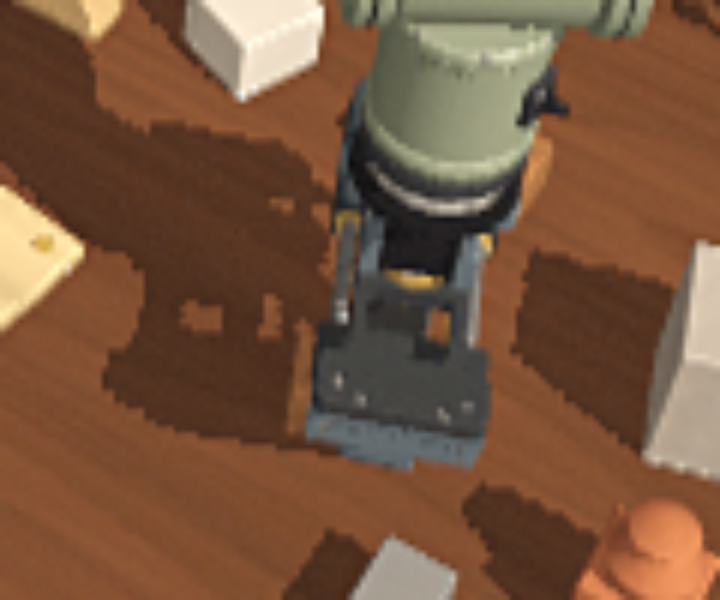

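The crop shows the gripper straddling blank B near crop (400,400), clear of the grey block at (405,570). I'll go 6 mm lower and close.

send_rows(
  steps=[
    [[0,0.03,0.1,0,0.65],[0,0,0.05,0,0.65],[0,0,0,0,0.65],[0,0,0,0,0.65]],
  ],
)

```text
time_s: 11.65
ee_pos: [557.7, 378.1, -18.0]
ee_rot: [-180.0, 0.0, 114.1]
force: [0.5, -0.7, 0.3]
gripper_width: 59.2
gripper_force: 0.0
```

send_rows(
  steps=[
    [[0,0,0,0,0],[0,0,0,0,0],[0,0,0,0,0],[0,0,0,0,0],[0,0,0,0,0]],
  ],
  squeeze=30,
)

```text
time_s: 12.07
ee_pos: [557.9, 378.2, -17.6]
ee_rot: [180.0, -0.0, 114.1]
force: [0.5, -0.3, 0.5]
gripper_width: 36.0
gripper_force: 30.0
```

send_rows(
  steps=[
    [[0,0,-0.3,0,0],[0,0,-0.6,0,0],[0,0,-0.9,0,0],[0,0,-0.9,0,0],[0,0,-0.9,0,0]],
  ],
)

```text
time_s: 12.48
ee_pos: [557.4, 377.9, 128.4]
ee_rot: [-180.0, 0.0, 114.1]
force: [0.4, 0.1, -1.6]
gripper_width: 35.9
gripper_force: 30.0
```

send_rows(
  steps=[
    [[0,0,-0.9,0,0],[0,0,-0.3,-0.95,0],[0,0,0,-0.95,0],[0,0,0,-0.95,0],[0,0,0,-0.95,0]],
  ],
)

```text
time_s: 12.9
ee_pos: [557.7, 378.1, 175.7]
ee_rot: [179.9, 0.0, 140.5]
force: [-0.2, 1.2, -1.5]
gripper_width: 35.7
gripper_force: 30.0
```

send_rows(
  steps=[
    [[0,0,0,-0.95,0],[0,0,0,-0.95,0],[0,0,0,-0.95,0],[0,0,0,-0.95,0],[0,0,0,-0.95,0]],
  ],
)

```text
time_s: 13.32
ee_pos: [557.6, 378.0, 175.0]
ee_rot: [180.0, 0.0, 173.2]
force: [0.6, 0.2, -0.8]
gripper_width: 35.7
gripper_force: 30.0
```

```bash
python3 -c "
from go import *
gob(-15,100,180)"
```

```text
t 13.3 turn 0.02 shift [-2.14 -6.21 -0.12] bed now [-100.7  348.4] z 175.0 yaw 173.17
```

send_rows(
  steps=[
    [[-0.35,-0.88,0,0,0],[-0.35,-0.88,0,0,0],[-0.35,-0.88,0,0,0],[-0.35,-0.88,0,0,0],[-0.35,-0.88,0,0,0]],
  ],
)

```text
time_s: 13.73
ee_pos: [605.3, 193.2, 175.1]
ee_rot: [180.0, 0.0, 172.9]
force: [0.7, -0.1, -1.4]
gripper_width: 35.6
gripper_force: 30.0
```

send_rows(
  steps=[
    [[-0.35,-0.88,0,0,0],[-0.35,-0.88,0,0,0],[0,0,0,0,0],[0,0,0,0,0],[0,0,0,0,0]],
  ],
)

```text
time_s: 14.15
ee_pos: [624.2, 121.6, 174.7]
ee_rot: [180.0, -0.0, 172.8]
force: [0.3, 0.9, -0.6]
gripper_width: 35.7
gripper_force: 30.0
```

```bash
python3 -c "
from go import *
gob(-3,100,75)"; python3 look.py | grep -v '10\.[0-9] '
```

```text
t 14.2 turn -0.04 shift [-0.02 -0.05  2.49] bed now [ -3.7 101.9] z 174.7 yaw 172.81
scene
[ 378.2 -352.7] [ 43.  107.8] 6.5 36.7 188 [230, 167] [-190.5 -398.6]
[ 556.8 -353.6] [99.7 36.3] 59.0 37.1 175 [197, 192] [ -13.1 -378. ]
[395.3 339.1] [78.1 40.1] 89.6 36.4 242 [388, 252] [-257.1  290.2]
[ 610.  -128.3] [22.  68.9] 83.2 106.8 111 [230, 213] [  12.5 -147.9]
[644.8 166.1] [18.1 68.9] 83.2 107.3 136 [298, 263] [ 11.4 148.6]
[ 609.7 -120.5] [ 9.  72.5] 84.1 86.8 73 [232, 217] [  11.2 -140.2]
top
[ 556.5 -355.9] [99.9 37. ] 58.0 37.1 306 [373, 184] [ -13.1 -380.3]
[ 376.6 -353.1] [ 36.1 109.4] 9.6 37.0 335 [374, 237] [-192.1 -399.2]
[395.2 338.4] [77.  36.5] 88.1 37.1 231 [166, 229] [-257.2  289.4]
```

send_rows(
  steps=[
    [[0,-0.05,0.6,-0.03,0],[0,0,0.8,0,0],[0,0,0.8,0,0],[0,0,0.8,0,0],[0,0,0.3,0,0]],
  ],
)

```text
time_s: 14.67
ee_pos: [620.6, 120.6, 37.7]
ee_rot: [-179.9, -0.4, 173.2]
force: [-0.2, -0.3, -1.0]
gripper_width: 35.8
gripper_force: 30.0
```

send_rows(
  steps=[
    [[0,0,0.1,0,0],[0,0,0.07,0,0],[0,0,0,0,0],[0,0,0,0,0]],
  ],
)

```text
time_s: 15.0
ee_pos: [625.2, 120.2, 37.0]
ee_rot: [179.9, 0.2, 173.1]
force: [0.9, -0.0, -1.1]
gripper_width: 35.7
gripper_force: 30.0
```

```bash
python3 -c "
from go import *
gob(5,100,32.3)"
```

```text
t 15.0 turn 0.01 shift [-0.19 -0.02  0.12] bed now [ -2.5 100.7] z 37.0 yaw 173.1
```

send_rows(
  steps=[
    [[0,0,0.1,0,0],[0,0,0.03,0,0],[0,0,0,0,0],[0,0,0,0,0]],
  ],
)

```text
time_s: 15.33
ee_pos: [625.5, 119.9, 32.4]
ee_rot: [179.9, 0.2, 173.0]
force: [-0.9, -0.2, 6.5]
gripper_width: 35.7
gripper_force: 30.0
```

send_rows(
  steps=[
    [[-0.1,0,0,0,0],[-0.1,0,0,0,0],[-0.06,0,0,0,0],[0,0,0,0,0],[0,0,0,0,0]],
  ],
  squeeze=12,
)

```text
time_s: 15.75
ee_pos: [632.7, 118.7, 32.2]
ee_rot: [180.0, -0.2, 173.0]
force: [-6.4, 0.5, 9.8]
gripper_width: 36.1
gripper_force: 12.0
```

```bash
python3 -c "
from go import *
gob(5,100,32.3)"; python3 look.py | grep -v '10\.[0-9] '|grep -E 'scene|8[0-9]\.[0-9] [0-9]+ \['
```

```text
t 15.8 turn -0.0 shift [ 0. -0. -0.] bed now [  5.1 100. ] z 32.2 yaw 173.03
scene
[ 609.6 -121.6] [ 6.7 70.5] 83.4 87.6 70 [232, 217] [  11.3 -141.3]
[656.5 116.8] [59.5 44.2] 86.3 87.0 170 [284, 261] [ 29. 101.]
```

send_rows(
  steps=[
    [[0,0,0,0,0.47],[0,0,0,0,0.47],[0,0,0,0,0.47],[0,0,-0.2,0,0.47],[0,0,-0.5,0,0.47]],
  ],
)

```text
time_s: 16.27
ee_pos: [632.5, 117.8, 56.0]
ee_rot: [-179.9, -0.3, 173.0]
force: [-0.6, 0.1, 0.0]
gripper_width: 42.8
gripper_force: 0.0
```

send_rows(
  steps=[
    [[0,0,-0.9,0,0.65],[0,0,-0.9,0,0.65],[0,0,-0.9,0,0.65],[0,0,0,0,0.65]],
  ],
)

```text
time_s: 16.6
ee_pos: [639.2, 118.9, 175.4]
ee_rot: [179.7, 0.9, 173.1]
force: [0.7, 0.7, 1.2]
gripper_width: 59.0
gripper_force: 0.0
```

```bash
python3 look.py; python3 -c "
from go import *
go(395.2,338.3,170,88.3)"
```

```text
scene
[ 377.3 -351.6] [ 43.4 109.9] 11.4 36.8 187 [230, 167] [-191.6 -397.7]
[ 556.7 -355. ] [108.3  36.3] 59.3 37.5 189 [197, 192] [ -13.1 -379.4]
[394.3 339.2] [77.2 40.1] 87.9 36.1 246 [388, 252] [-258.1  290.1]
[419.2  95.7] [32.8 69.2] 0.6 10.8 129 [320, 229] [-204.    51.4]
[ 609.4 -127.5] [21.5 69.9] 82.8 107.0 111 [230, 213] [  11.8 -147.2]
[644.7 166.7] [18.2 71. ] 84.9 107.2 134 [298, 263] [ 11.3 149.2]
[ 611. -121.] [ 7.4 69.6] 81.8 89.0 66 [232, 218] [  12.6 -140.5]
[631.9 118.2] [39.4 91. ] 83.9 86.5 323 [287, 257] [ 4.4 99.5]
top
[ 557.  -356.4] [100.1  38.5] 58.9 37.3 292 [373, 184] [ -12.6 -380.7]
[ 376.9 -353.8] [ 36.1 110.2] 9.8 37.2 342 [374, 237] [-191.7 -399.9]
[395.3 338. ] [77.9 35.9] 87.1 37.4 235 [166, 229] [-257.   289.1]
[420.2 -23.2] [ 34.2 129.6] 0.4 10.8 255 [274, 223] [-188.6  -66.5]
[ 610.9 -129. ] [15.9 67.9] 82.7 108.4 103 [308, 162] [  13.4 -148.5]
t 16.7 turn 12.33 shift [ 5.32 -6.17 -0.03] bed now [  8.1 100. ] z 168.7 yaw 173.05
```

send_rows(
  steps=[
    [[0,0,0,0.95,0.65],[0,0,0,0.95,0.65],[0,0,0,0.95,0.65],[0,0,0,0.95,0.65],[0,0,0,0.95,0.65]],
  ],
)

```text
time_s: 17.12
ee_pos: [633.4, 118.0, 164.2]
ee_rot: [-179.8, -0.1, 140.1]
force: [-0.6, -0.5, -0.2]
gripper_width: 59.3
gripper_force: 0.0
```

send_rows(
  steps=[
    [[0,0,0,0.95,0.65],[0,0,0,0.95,0.65],[0,0,0,0.95,0.65],[0,0,0,0.95,0.65],[0,0,0,0.95,0.65]],
  ],
)

```text
time_s: 17.53
ee_pos: [633.4, 118.0, 164.1]
ee_rot: [-179.8, -0.0, 107.4]
force: [0.7, -1.3, -0.4]
gripper_width: 59.4
gripper_force: 0.0
```

send_rows(
  steps=[
    [[0,0,0,0.95,0.65],[0,0,0,0.95,0.65],[0,0,0,0.95,0.65],[0.53,-0.62,0,0,0.65],[0.53,-0.62,0,0,0.65]],
  ],
)

```text
time_s: 17.95
ee_pos: [585.4, 161.4, 163.8]
ee_rot: [-179.8, 0.1, 88.0]
force: [-0.2, 0.7, 0.7]
gripper_width: 59.2
gripper_force: 0.0
```

send_rows(
  steps=[
    [[0.53,-0.62,0,0,0.65],[0.53,-0.62,0,0,0.65],[0.53,-0.62,0,0,0.65],[0.53,-0.62,0,0,0.65],[0.53,-0.62,0,0,0.65]],
  ],
)

```text
time_s: 18.37
ee_pos: [463.5, 272.4, 164.5]
ee_rot: [-179.8, 0.1, 88.1]
force: [-0.4, 0.8, 0.6]
gripper_width: 59.2
gripper_force: 0.0
```

send_rows(
  steps=[
    [[0.53,-0.62,0,0,0.65],[0.53,-0.62,0,0,0.65],[0.53,-0.62,0,0,0.65],[0,0,0,0,0.65],[0,0,0,0,0.65]],
  ],
)

```text
time_s: 18.78
ee_pos: [391.8, 338.3, 165.0]
ee_rot: [-179.9, 0.1, 88.3]
force: [0.2, -0.3, -0.6]
gripper_width: 59.2
gripper_force: 0.0
```

```bash
python3 -c "
from go import *
go(395,338.5,20,88)"
```

```text
t 18.8 turn 0.05 shift [0.01 0.08 3.62] bed now [-260.5  289. ] z 165.0 yaw 88.32
```

send_rows(
  steps=[
    [[0,0.08,0.5,0.05,0.65],[0,0,0.8,0,0.65],[0,0,0.8,0,0.65],[0,0,0.8,0,0.65],[0,0,0.4,0,0.65]],
  ],
)

```text
time_s: 19.2
ee_pos: [395.3, 335.0, 30.0]
ee_rot: [-179.7, 0.3, 87.7]
force: [-0.4, 0.1, 0.0]
gripper_width: 59.0
gripper_force: 0.0
```

send_rows(
  steps=[
    [[0,0,0.3,0,0.65],[0,0,0.2,0,0.65],[0,0,0,0,0.65],[0,0,0,0,0.65],[0,0,0,0,0.65]],
  ],
)

```text
time_s: 19.62
ee_pos: [397.6, 338.2, 14.9]
ee_rot: [179.9, -0.1, 87.8]
force: [0.9, 0.2, -0.5]
gripper_width: 59.2
gripper_force: 0.0
```

```bash
python3 -c "
from go import *
go(395,338.5,-17.5,88)"
```

```text
t 19.6 turn -0.03 shift [ 0.01 -0.06  0.81] bed now [-254.8  289.5] z 14.9 yaw 87.77
```

send_rows(
  steps=[
    [[0,-0.06,0.3,-0.03,0.65],[0,0,0.3,0,0.65],[0,0,0.17,0,0.65],[0,0,0,0,0.65],[0,0,0,0,0.65]],
  ],
)

```text
time_s: 20.03
ee_pos: [394.6, 338.3, -16.1]
ee_rot: [180.0, -0.0, 88.0]
force: [0.3, 0.7, -0.9]
gripper_width: 59.2
gripper_force: 0.0
```

send_rows(
  steps=[
    [[0,0,0,0,0.65],[0,0,0,0,0.65]],
  ],
)

```text
time_s: 20.2
ee_pos: [394.8, 338.6, -15.8]
ee_rot: [179.9, -0.1, 88.0]
force: [0.6, 0.0, 0.3]
gripper_width: 59.5
gripper_force: 0.0
```

send_rows(
  steps=[
    [[0,0,0,0,0],[0,0,0,0,0],[0,0,0,0,0],[0,0,0,0,0],[0,0,0,0,0]],
  ],
  squeeze=30,
)

```text
time_s: 20.62
ee_pos: [394.3, 338.2, -16.4]
ee_rot: [180.0, -0.0, 88.0]
force: [-0.7, -0.8, 1.8]
gripper_width: 36.1
gripper_force: 3.0
```

```bash
python3 -c "
from go import *
go(395,338.5,-17.5,88)"
```

```text
t 20.6 turn 0.0 shift [0.01 0.02 0.03] bed now [-258.1  289.1] z -16.4 yaw 88.0
```

send_rows(
  steps=[
    [[0,0,0,0,0],[0,0,0,0,0],[0,0,0,0,0],[0,0,-0.2,0,0],[0,0,-0.4,0,0]],
  ],
  squeeze=30,
)

```text
time_s: 21.03
ee_pos: [392.9, 337.0, 6.3]
ee_rot: [-179.8, 0.2, 88.0]
force: [0.5, -0.1, -2.5]
gripper_width: 36.1
gripper_force: 30.0
```

send_rows(
  steps=[
    [[0,0,-0.8,0,0],[0,0,-0.8,0,0],[0,0,-0.8,0,0],[0,0,-0.8,0,0],[0,0,-0.8,0,0]],
  ],
)

```text
time_s: 21.45
ee_pos: [393.9, 337.7, 169.4]
ee_rot: [180.0, 0.0, 88.0]
force: [0.8, 0.3, -1.5]
gripper_width: 36.0
gripper_force: 30.0
```

send_rows(
  steps=[
    [[0,0,0,-0.95,0],[0,0,0,-0.95,0],[0,0,0,-0.95,0],[0,0,0,-0.95,0],[0,0,0,-0.95,0]],
  ],
)

```text
time_s: 21.87
ee_pos: [394.1, 337.9, 167.7]
ee_rot: [-180.0, 0.0, 121.0]
force: [0.1, -0.3, -0.8]
gripper_width: 35.6
gripper_force: 30.0
```

send_rows(
  steps=[
    [[0,0,0,-0.95,0],[0,0,0,-0.95,0],[0,0,0,-0.95,0],[0,0,0,-0.95,0],[0,0,0,-0.95,0]],
  ],
)

```text
time_s: 22.28
ee_pos: [394.1, 337.9, 167.6]
ee_rot: [-180.0, 0.0, 153.6]
force: [-0.3, 1.2, -1.4]
gripper_width: 36.2
gripper_force: 30.0
```

send_rows(
  steps=[
    [[0,0,0,-0.9,0],[0,0,0,-0.9,0],[0,0,0,-0.58,0],[0,0,0,0,0]],
  ],
)

```text
time_s: 22.62
ee_pos: [394.1, 337.9, 167.6]
ee_rot: [-180.0, -0.0, 169.7]
force: [0.5, -0.2, -1.0]
gripper_width: 35.7
gripper_force: 30.0
```

```bash
python3 -c "
from go import *
gob(2,46,180)"
```

```text
t 22.6 turn -0.48 shift [-6.5  -6.07 -0.31] bed now [-258.2  288.8] z 167.6 yaw 169.75
```

send_rows(
  steps=[
    [[0,0,0,-0.48,0],[-0.65,-0.61,0,0,0],[-0.65,-0.61,0,0,0],[-0.65,-0.61,0,0,0],[-0.65,-0.61,0,0,0]],
  ],
)

```text
time_s: 23.03
ee_pos: [486.2, 227.3, 167.6]
ee_rot: [180.0, 0.0, 172.9]
force: [0.6, 0.7, -1.4]
gripper_width: 35.9
gripper_force: 30.0
```

send_rows(
  steps=[
    [[-0.65,-0.61,0,0,0],[-0.65,-0.61,0,0,0],[-0.65,-0.61,0,0,0],[-0.65,-0.61,0,0,0],[-0.65,-0.61,0,0,0]],
  ],
)

```text
time_s: 23.45
ee_pos: [600.4, 89.9, 167.6]
ee_rot: [180.0, -0.0, 172.8]
force: [0.6, 0.3, -1.3]
gripper_width: 36.1
gripper_force: 30.0
```

send_rows(
  steps=[
    [[-0.5,-0.5,0,0,0],[0,0,0,0,0],[0,0,0,0,0],[0,0,0,0,0]],
  ],
)

```text
time_s: 23.78
ee_pos: [616.4, 69.6, 167.2]
ee_rot: [180.0, -0.1, 172.9]
force: [0.0, -0.4, -0.4]
gripper_width: 35.9
gripper_force: 30.0
```

```bash
python3 look.py; python3 -c "
from go import *
gob(2,46,36)"
```

```text
scene
[ 376.5 -353.6] [ 42.3 109. ] 10.2 36.8 180 [230, 167] [-192.1 -399.7]
[ 556.4 -355.1] [104.9  35.8] 59.3 36.9 189 [197, 192] [ -13.3 -379.5]
[417.1  63.8] [ 39.6 133.2] 1.0 10.4 246 [312, 225] [-202.2   19.5]
[ 610.2 -127.4] [19.8 68.1] 82.0 106.9 107 [230, 213] [  12.5 -147. ]
[645.2 165.9] [18.6 69.4] 83.6 106.8 136 [298, 263] [ 11.9 148.4]
[ 609.2 -120. ] [ 8.9 70.2] 83.7 88.0 66 [232, 217] [  10.7 -139.7]
[632.  118.1] [38.8 92.3] 83.7 86.6 319 [287, 257] [ 4.5 99.4]
top
[ 557.1 -356.5] [98.7 37.9] 57.4 37.0 293 [373, 184] [ -12.5 -380.8]
[ 376.7 -353.7] [ 36.1 111.1] 9.7 37.2 336 [374, 237] [-191.9 -399.8]
[419.1 -47.2] [37.4 81.9] 0.7 10.7 176 [281, 224] [-186.8  -90.4]
[ 609.8 -128.8] [15.8 68.7] 82.8 108.2 102 [308, 162] [  12.3 -148.4]
t 23.9 turn -0.01 shift [-0.18 -0.1   3.29] bed now [-5.3 50.1] z 167.5 yaw 173.02
```

send_rows(
  steps=[
    [[-0.15,-0.12,0.6,0,0],[0,0,0.7,0,0],[0,0,0.7,0,0],[0,0,0.7,0,0],[0,0,0.3,0,0]],
  ],
)

```text
time_s: 24.3
ee_pos: [619.3, 64.9, 44.0]
ee_rot: [-179.9, -0.3, 173.1]
force: [0.4, 0.1, -1.3]
gripper_width: 35.7
gripper_force: 30.0
```

send_rows(
  steps=[
    [[0,0,0.1,0,0],[0,0,0,0,0],[0,0,0,0,0],[0,0,0,0,0]],
  ],
)

```text
time_s: 24.63
ee_pos: [623.6, 64.4, 45.2]
ee_rot: [180.0, 0.2, 173.0]
force: [0.2, 0.3, -1.1]
gripper_width: 35.7
gripper_force: 30.0
```

```bash
python3 -c "
from go import *
gob(10,45,33.8)"
```

```text
t 24.6 turn -0.01 shift [-0.18 -0.    0.28] bed now [ 2.7 45. ] z 45.2 yaw 173.02
```

send_rows(
  steps=[
    [[0,0,0.2,0,0],[0,0,0.1,0,0],[0,0,0,0,0],[0,0,0,0,0],[0,0,0,0,0]],
  ],
)

```text
time_s: 25.05
ee_pos: [623.5, 64.0, 33.4]
ee_rot: [179.9, 0.2, 173.0]
force: [-1.4, 0.1, 7.1]
gripper_width: 36.3
gripper_force: 30.0
```

send_rows(
  steps=[
    [[-0.1,0,0,0,0],[-0.1,0,0,0,0],[-0.04,0,0,0,0],[0,0,0,0,0],[0,0,0,0,0]],
  ],
  squeeze=12,
)

```text
time_s: 25.47
ee_pos: [629.7, 63.1, 33.2]
ee_rot: [180.0, -0.2, 173.0]
force: [-6.7, 1.2, 12.4]
gripper_width: 35.8
gripper_force: 12.0
```

```bash
python3 -c "
from go import *
gob(10,45,33.8)"
```

```text
t 25.5 turn -0.01 shift [-0.03  0.01 -0.02] bed now [ 8.9 44.5] z 33.2 yaw 172.97
```

send_rows(
  steps=[
    [[0,0,0,0,0.47],[0,0,0,0,0.47],[0,0,0,0,0.47],[0,0,-0.2,0,0.47],[0,0,-0.5,0,0.47]],
  ],
)

```text
time_s: 25.88
ee_pos: [630.0, 62.4, 57.1]
ee_rot: [-179.9, -0.3, 173.0]
force: [-0.1, 0.0, 0.5]
gripper_width: 42.9
gripper_force: 0.0
```

send_rows(
  steps=[
    [[0,0,-0.9,0,0.65],[0,0,-0.9,0,0.65],[0,0,-0.9,0,0.65],[0,0,0,0,0.65],[0,0,0,0,0.65]],
  ],
)

```text
time_s: 26.3
ee_pos: [633.7, 62.7, 170.7]
ee_rot: [179.9, 0.4, 173.0]
force: [-0.1, -0.5, -0.9]
gripper_width: 59.2
gripper_force: 0.0
```

```bash
python3 look.py; python3 -c "
from go import *
go(376.8,-353.4,170,99.5)"
```

```text
scene
[ 375.8 -352.6] [ 42.9 107. ] 11.8 36.9 179 [230, 167] [-192.9 -398.8]
[ 556.2 -354.8] [101.9  36.4] 59.2 37.0 187 [197, 192] [ -13.6 -379.2]
[420.  60.] [141.2  35.5] 89.5 10.5 260 [311, 224] [-198.9   16.1]
[ 608.9 -127.9] [20.7 69.5] 82.1 107.8 109 [230, 213] [  11.3 -147.6]
[645.4 166.1] [17.3 69. ] 85.0 107.1 130 [298, 263] [ 12.  148.6]
[ 609.7 -121.1] [ 7.  68.4] 82.9 86.7 66 [232, 217] [  11.3 -140.8]
[628.7  63.3] [38.2 81.5] 83.8 86.3 270 [273, 248] [ 7.9 44.6]
[631.4 118.5] [38.  92.9] 83.1 86.5 318 [287, 257] [ 3.9 99.7]
top
[ 556.8 -356.4] [100.   37.3] 58.5 37.1 295 [373, 184] [ -12.8 -380.7]
[ 376.8 -353.4] [ 35.7 111.3] 9.6 37.2 328 [374, 237] [-191.8 -399.5]
[416.5 -52. ] [72.8 32.5] 87.8 10.3 158 [283, 224] [-188.8  -95.5]
[ 610.7 -129.2] [16.1 68.6] 82.9 108.2 104 [308, 162] [  13.3 -148.7]
t 26.4 turn 10.69 shift [-9.21 -7.99 -0.08] bed now [10.7 44.2] z 166.8 yaw 172.98
```

send_rows(
  steps=[
    [[0,0,0,0.95,0.65],[0,0,0,0.95,0.65],[0,0,0,0.95,0.65],[0,0,0,0.95,0.65],[0,0,0,0.95,0.65]],
  ],
)

```text
time_s: 26.82
ee_pos: [630.8, 62.5, 165.1]
ee_rot: [-179.8, -0.2, 140.0]
force: [0.1, 0.0, 0.7]
gripper_width: 59.6
gripper_force: 0.0
```

send_rows(
  steps=[
    [[0,0,0,0.95,0.65],[0,0,0,0.95,0.65],[0,0,0,0.95,0.65],[0,0,0,0.95,0.65],[0,0,0,0.95,0.65]],
  ],
)

```text
time_s: 27.23
ee_pos: [630.9, 62.5, 165.1]
ee_rot: [-179.8, -0.1, 107.3]
force: [0.5, -0.5, 0.2]
gripper_width: 59.4
gripper_force: 0.0
```

send_rows(
  steps=[
    [[0,0,0,0.95,0.65],[0,0,0,0.24,0.65],[-0.71,-0.615,0,0,0.65],[-0.71,-0.615,0,0,0.65],[-0.71,-0.615,0,0,0.65]],
  ],
)

```text
time_s: 27.65
ee_pos: [571.3, -34.1, 164.9]
ee_rot: [-179.7, -0.1, 99.6]
force: [0.2, -0.6, -0.5]
gripper_width: 59.1
gripper_force: 0.0
```

send_rows(
  steps=[
    [[-0.71,-0.615,0,0,0.65],[-0.71,-0.615,0,0,0.65],[-0.71,-0.615,0,0,0.65],[-0.71,-0.615,0,0,0.65],[-0.71,-0.615,0,0,0.65]],
  ],
)

```text
time_s: 28.07
ee_pos: [473.1, -194.7, 165.6]
ee_rot: [-179.8, -0.1, 99.5]
force: [-0.1, -0.9, 0.5]
gripper_width: 58.9
gripper_force: 0.0
```

send_rows(
  steps=[
    [[-0.71,-0.615,0,0,0.65],[-0.71,-0.615,0,0,0.65],[-0.71,-0.615,0,0,0.65],[-0.71,-0.615,0,0,0.65],[-0.71,-0.615,0,0,0.65]],
  ],
)

```text
time_s: 28.48
ee_pos: [375.3, -354.8, 165.6]
ee_rot: [-179.9, -0.2, 99.5]
force: [0.8, -0.6, 0.4]
gripper_width: 59.0
gripper_force: 0.0
```

send_rows(
  steps=[
    [[0,0,0,0,0.65],[0,0,0,0,0.65],[0,0,0,0,0.65]],
  ],
)

```text
time_s: 28.73
ee_pos: [376.9, -353.4, 166.0]
ee_rot: [-179.9, -0.2, 99.4]
force: [0.1, -0.2, 0.0]
gripper_width: 59.1
gripper_force: 0.0
```

```bash
python3 -c "
from go import *
go(376.8,-353.4,20,99.5)"
```

```text
t 28.7 turn -0.01 shift [ 0.   -0.    3.65] bed now [-191.7 -399.5] z 166.0 yaw 99.44
```

send_rows(
  steps=[
    [[0,0,0.6,0,0.65],[0,0,0.8,0,0.65],[0,0,0.8,0,0.65],[0,0,0.8,0,0.65],[0,0,0.5,0,0.65]],
  ],
)

```text
time_s: 29.15
ee_pos: [376.7, -351.0, 24.2]
ee_rot: [-179.8, -0.3, 99.6]
force: [0.3, 0.4, 0.1]
gripper_width: 59.6
gripper_force: 0.0
```

send_rows(
  steps=[
    [[0,0,0.3,0,0.65],[0,0,0,0,0.65],[0,0,0,0,0.65],[0,0,0,0,0.65],[0,0,0,0,0.65]],
  ],
)

```text
time_s: 29.57
ee_pos: [378.5, -354.4, 16.6]
ee_rot: [179.9, 0.1, 99.5]
force: [-1.0, 0.4, 1.0]
gripper_width: 59.3
gripper_force: 0.0
```

```bash
python3 -c "
from go import *
go(376.8,-353.4,-17,99.5)"
```

```text
t 29.6 turn 0.01 shift [ 0.03 -0.04  0.84] bed now [-190.  -400.3] z 16.6 yaw 99.54
```

send_rows(
  steps=[
    [[0.02,-0.03,0.3,0,0.65],[0,0,0.3,0,0.65],[0,0,0.21,0,0.65],[0,0,0,0,0.65],[0,0,0,0,0.65]],
  ],
)

```text
time_s: 29.98
ee_pos: [376.3, -353.7, -16.7]
ee_rot: [180.0, 0.0, 99.5]
force: [0.6, -0.3, -1.3]
gripper_width: 59.6
gripper_force: 0.0
```

send_rows(
  steps=[
    [[0,0,0,0,0.65],[0,0,0,0,0],[0,0,0,0,0],[0,0,0,0,0],[0,0,0,0,0]],
  ],
  squeeze=30,
)

```text
time_s: 30.4
ee_pos: [376.2, -353.8, -16.7]
ee_rot: [180.0, 0.0, 99.5]
force: [0.7, -0.5, 5.6]
gripper_width: 35.9
gripper_force: 30.2
```

send_rows(
  steps=[
    [[0,0,0,0,0],[0,0,0,0,0],[0,0,0,0,0],[0,0,0,0,0]],
  ],
)

```text
time_s: 30.73
ee_pos: [376.3, -353.8, -16.7]
ee_rot: [180.0, 0.0, 99.5]
force: [-0.1, 0.6, 4.2]
gripper_width: 35.8
gripper_force: 30.0
```

send_rows(
  steps=[
    [[0,0,-0.2,0,0],[0,0,-0.5,0,0],[0,0,-0.8,0,0],[0,0,-0.8,0,0],[0,0,-0.8,0,0]],
  ],
)

```text
time_s: 31.15
ee_pos: [375.5, -353.0, 108.1]
ee_rot: [-179.9, -0.1, 99.5]
force: [0.9, 0.1, -2.4]
gripper_width: 36.1
gripper_force: 30.0
```

send_rows(
  steps=[
    [[0,0,-0.8,0,0],[0,0,-0.7,0,0],[0,0,0,0,0],[0,0,0,0,0]],
  ],
)

```text
time_s: 31.48
ee_pos: [376.5, -354.0, 168.4]
ee_rot: [179.9, 0.1, 99.5]
force: [0.8, 1.1, -2.5]
gripper_width: 35.7
gripper_force: 30.0
```

```bash
python3 -c "
from go import *
gob(-13,-9,170)"; python3 look.py | head -4
```

```text
t 31.5 turn -10.7 shift [-4.48  9.78 -0.04] bed now [-192.  -400.1] z 168.4 yaw 99.49
scene
[ 556.8 -353.7] [103.9  36.2] 59.0 37.1 175 [196, 192] [ -13.1 -378.1]
[418.1  20. ] [222.  35.] 88.9 10.3 390 [303, 219] [-196.   -23.9]
[ 609.  -128.2] [20.4 70.3] 83.3 107.4 103 [230, 213] [  11.5 -147.9]
```

send_rows(
  steps=[
    [[0,0,0,-0.95,0],[0,0,0,-0.95,0],[0,0,0,-0.95,0],[0,0,0,-0.95,0],[0,0,0,-0.95,0]],
  ],
)

```text
time_s: 32.0
ee_pos: [375.1, -352.6, 164.7]
ee_rot: [-180.0, -0.3, 132.5]
force: [-0.4, 0.5, -1.7]
gripper_width: 35.8
gripper_force: 30.0
```

send_rows(
  steps=[
    [[0,0,0,-0.95,0],[0,0,0,-0.95,0],[0,0,0,-0.95,0],[0,0,0,-0.95,0],[0,0,0,-0.95,0]],
  ],
)

```text
time_s: 32.42
ee_pos: [375.1, -352.5, 164.7]
ee_rot: [179.8, -0.2, 165.1]
force: [-0.3, -0.4, -1.1]
gripper_width: 35.9
gripper_force: 30.0
```

send_rows(
  steps=[
    [[0,0,0,-0.95,0],[0,0,0,-0.25,0],[-0.4,0.88,0,0,0],[-0.4,0.88,0,0,0],[-0.4,0.88,0,0,0]],
  ],
)

```text
time_s: 32.83
ee_pos: [435.6, -253.1, 164.7]
ee_rot: [179.9, -0.2, 172.9]
force: [1.2, -0.5, -1.3]
gripper_width: 35.9
gripper_force: 30.0
```

send_rows(
  steps=[
    [[-0.4,0.88,0,0,0],[-0.4,0.88,0,0,0],[-0.4,0.88,0,0,0],[-0.4,0.88,0,0,0],[-0.4,0.88,0,0,0]],
  ],
)

```text
time_s: 33.25
ee_pos: [536.5, -87.5, 164.7]
ee_rot: [180.0, -0.3, 173.1]
force: [0.1, -0.8, -2.5]
gripper_width: 35.8
gripper_force: 30.0
```

send_rows(
  steps=[
    [[-0.4,0.88,0,0,0],[-0.4,0.88,0,0,0],[-0.4,0.88,0,0,0],[0,0,0,0,0],[0,0,0,0,0]],
  ],
)

```text
time_s: 33.67
ee_pos: [597.0, 11.2, 164.2]
ee_rot: [-180.0, -0.3, 173.3]
force: [-0.6, -0.5, -1.6]
gripper_width: 35.6
gripper_force: 30.0
```

```bash
python3 -c "
from go import *
gob(-13,-9,38)"; python3 look.py
```

```text
t 33.7 turn 0.03 shift [-0.11  0.05  3.16] bed now [-17.3 -10.9] z 164.2 yaw 173.25
scene
[ 557.4 -352.9] [104.6  36.5] 59.3 36.9 188 [197, 192] [ -12.6 -377.2]
[415.9  27.9] [206.8  41.8] 88.8 10.4 368 [304, 220] [-199.1  -16.3]
[ 609.4 -128.4] [21.8 70.4] 83.6 107.6 106 [230, 213] [  11.9 -148. ]
[645.6 165.9] [18.1 68.9] 83.5 107.1 136 [298, 263] [ 12.3 148.5]
[ 608.4 -120.8] [ 7.7 71.4] 83.3 87.5 67 [232, 217] [  10.  -140.6]
[629.3  63.6] [37.7 82.4] 82.9 87.0 273 [273, 248] [ 8.4 44.9]
[631.9 118.9] [37.1 93.2] 83.3 86.9 315 [287, 257] [  4.3 100.2]
top
[ 556.7 -356.2] [99.4 39.7] 58.9 37.0 308 [373, 184] [ -12.9 -380.5]
[417.3 -77.7] [27.6 20.6] 0.6 10.7 48 [290, 224] [-184.9 -120.9]
[645.2 164.4] [16.4 66.4] 83.0 108.6 105 [218, 151] [ 12.  146.9]
[ 610.6 -129.2] [16.2 69. ] 83.0 107.9 104 [308, 162] [  13.2 -148.7]
[632.8 125.6] [20.2 89.7] 83.9 87.2 119 [229, 156] [  4.4 106.9]
[661.2  70.6] [10.3 22.7] 87.8 86.7 24 [247, 148] [39.3 55.8]
```

send_rows(
  steps=[
    [[-0.08,0,0.6,0,0],[0,0,0.7,0,0],[0,0,0.7,0,0],[0,0,0.7,0,0],[0,0,0.3,0,0]],
  ],
)

```text
time_s: 34.18
ee_pos: [596.9, 7.4, 42.9]
ee_rot: [-179.9, -0.4, 172.9]
force: [-0.7, -0.5, -1.4]
gripper_width: 35.8
gripper_force: 30.0
```

send_rows(
  steps=[
    [[0,0,0,0,0],[0,0,0,0,0],[0,0,0,0,0],[0,0,0,0,0]],
  ],
)

```text
time_s: 34.52
ee_pos: [601.8, 8.5, 48.7]
ee_rot: [180.0, 0.2, 173.0]
force: [0.8, 0.1, -1.2]
gripper_width: 35.7
gripper_force: 30.0
```

```bash
python3 -c "
from go import *
gob(-5,-10,33.3)"
```

```text
t 34.5 turn -0.01 shift [-0.18  0.08  0.38] bed now [-12.2 -13. ] z 48.7 yaw 173.01
```

send_rows(
  steps=[
    [[0,0.08,0.2,0,0],[0,0,0.15,0,0],[0,0,0.03,0,0],[0,0,0,0,0],[0,0,0,0,0]],
  ],
)

```text
time_s: 34.93
ee_pos: [601.9, 12.6, 32.9]
ee_rot: [180.0, 0.1, 173.1]
force: [-1.9, 0.6, 5.7]
gripper_width: 35.6
gripper_force: 30.0
```

send_rows(
  steps=[
    [[-0.1,0,0,0,0],[-0.1,0,0,0,0],[-0.04,0,0,0,0],[0,0,0,0,0],[0,0,0,0,0]],
  ],
  squeeze=12,
)

```text
time_s: 35.35
ee_pos: [608.5, 11.6, 32.8]
ee_rot: [180.0, -0.2, 173.1]
force: [-7.4, 1.0, 9.2]
gripper_width: 36.1
gripper_force: 12.0
```

```bash
python3 -c "
from go import *
gob(-5,-10,33.3)"
```

```text
t 35.4 turn 0.0 shift [-0.02 -0.02 -0.01] bed now [-5.9 -9.1] z 32.8 yaw 173.07
```

send_rows(
  steps=[
    [[0,0,0,0,0.47],[0,0,0,0,0.47],[0,0,0,0,0.47],[0,0,-0.2,0,0.47],[0,0,-0.5,0,0.47]],
  ],
)

```text
time_s: 35.77
ee_pos: [608.7, 11.1, 57.7]
ee_rot: [-180.0, -0.3, 173.1]
force: [1.1, 0.8, -0.3]
gripper_width: 42.7
gripper_force: 0.0
```

send_rows(
  steps=[
    [[0,0,-0.9,0,0.65],[0,0,-0.9,0,0.65],[0,0,-0.9,0.92,0.65],[0,0,0,0.92,0.65],[0,0,0,0.92,0.65]],
  ],
)

```text
time_s: 36.18
ee_pos: [612.7, 11.1, 171.7]
ee_rot: [179.8, 0.4, 153.8]
force: [-0.5, 0.0, -0.8]
gripper_width: 59.3
gripper_force: 0.0
```

send_rows(
  steps=[
    [[0,0,0,0.92,0.65],[0,0,0,0.92,0.65],[0,0,0,0.92,0.65],[0,0,0,0.92,0.65],[0,0,0,0.92,0.65]],
  ],
)

```text
time_s: 36.6
ee_pos: [610.9, 11.1, 168.3]
ee_rot: [180.0, 0.0, 122.1]
force: [0.0, -0.1, 0.2]
gripper_width: 59.0
gripper_force: 0.0
```

send_rows(
  steps=[
    [[0,0,0,0.92,0.65],[0,0,0,0.92,0.65],[0,0,0,0.92,0.65],[0,0,0,0.92,0.65],[0,0,0,0.92,0.65]],
  ],
)

```text
time_s: 37.02
ee_pos: [610.9, 11.0, 168.3]
ee_rot: [180.0, -0.0, 90.5]
force: [-0.1, -0.6, 0.2]
gripper_width: 59.2
gripper_force: 0.0
```

send_rows(
  steps=[
    [[0,0,0,0.92,0.65],[0,0,0,0.92,0.65],[0,0,0,0.92,0.65],[0,0,0,0.92,0.65],[0,0,0,0.92,0.65]],
  ],
)

```text
time_s: 37.43
ee_pos: [610.9, 11.1, 168.3]
ee_rot: [180.0, -0.0, 58.9]
force: [0.3, -0.2, 0.2]
gripper_width: 59.2
gripper_force: 0.0
```

```bash
python3 look.py; python3 -c "
from go import *
go(556.8,-355,170,59)"
```

```text
scene
[ 557.1 -353.5] [107.2  36.2] 59.2 37.3 188 [197, 192] [ -12.8 -377.8]
[416.1  20. ] [220.1  40.4] 89.8 10.4 354 [303, 219] [-197.9  -24.1]
[ 610.5 -127.7] [22.4 65.6] 87.8 107.2 101 [230, 213] [  12.9 -147.2]
[645.3 166.3] [18.1 68.9] 83.6 107.3 135 [298, 263] [ 11.9 148.8]
[ 610.3 -119.4] [ 9.8 68.1] 81.2 87.9 70 [232, 218] [  11.7 -139. ]
[606.7  10.5] [ 42.1 111.6] 82.6 86.5 353 [264, 236] [ -7.6 -10.5]
[630.2  62.9] [40. 80.] 81.1 86.8 267 [273, 248] [ 9.4 44.4]
[632.  119.2] [38.6 91.2] 82.4 86.4 317 [287, 257] [  4.4 100.5]
top
[ 556.3 -355.9] [99.6 37.3] 58.8 37.0 300 [373, 184] [ -13.3 -380.3]
[417.5 -77.8] [27.8 20.7] 0.4 11.0 54 [290, 224] [-184.7 -121. ]
[645.3 164. ] [16.3 67.7] 82.6 107.3 107 [218, 151] [ 12.2 146.5]
[ 609.9 -129. ] [15.9 68.1] 83.0 108.3 107 [308, 162] [  12.4 -148.6]
[633.  128.3] [18.2 90.7] 88.0 87.0 133 [229, 157] [  4.3 109.6]
t 37.5 turn 0.03 shift [-8.54  3.55 -0.04] bed now [-3.5 -9.4] z 168.3 yaw 59.22
```

send_rows(
  steps=[
    [[-0.85,0.355,0,0,0.65],[-0.85,0.355,0,0,0.65],[-0.85,0.355,0,0,0.65],[-0.85,0.355,0,0,0.65],[-0.85,0.355,0,0,0.65]],
  ],
)

```text
time_s: 37.95
ee_pos: [584.4, -172.8, 168.2]
ee_rot: [180.0, -0.0, 59.4]
force: [-0.1, -0.7, 0.5]
gripper_width: 59.3
gripper_force: 0.0
```

send_rows(
  steps=[
    [[-0.85,0.355,0,0,0.65],[-0.85,0.355,0,0,0.65],[-0.85,0.355,0,0,0.65],[-0.85,0.355,0,0,0.65],[-0.85,0.355,0,0,0.65]],
  ],
)

```text
time_s: 38.37
ee_pos: [558.2, -355.5, 168.2]
ee_rot: [180.0, -0.0, 59.4]
force: [1.3, 0.5, -0.1]
gripper_width: 59.3
gripper_force: 0.0
```

send_rows(
  steps=[
    [[0,0,0,0,0.65],[0,0,0,0,0.65],[0,0,0,0,0.65]],
  ],
)

```text
time_s: 38.62
ee_pos: [558.5, -353.3, 167.7]
ee_rot: [-180.0, -0.0, 59.3]
force: [-0.0, 0.7, 0.1]
gripper_width: 59.1
gripper_force: 0.0
```

```bash
python3 -c "
from go import *
go(556.8,-355,20,59)"
```

```text
t 38.6 turn 0.04 shift [-0.06 -0.01  3.69] bed now [ -11.4 -377.4] z 167.7 yaw 59.26
```

send_rows(
  steps=[
    [[-0.06,0,0.6,0.04,0.65],[0,0,0.8,0,0.65],[0,0,0.8,0,0.65],[0,0,0.8,0,0.65],[0,0,0.5,0,0.65]],
  ],
)

```text
time_s: 39.03
ee_pos: [556.4, -352.7, 24.9]
ee_rot: [-179.7, -0.0, 59.1]
force: [0.5, -0.3, -0.5]
gripper_width: 59.2
gripper_force: 0.0
```

send_rows(
  steps=[
    [[0,0,0.3,0,0.65],[0,0,0,0,0.65],[0,0,0,0,0.65],[0,0,0,0,0.65],[0,0,0,0,0.65]],
  ],
)

```text
time_s: 39.45
ee_pos: [558.7, -356.2, 17.9]
ee_rot: [179.8, 0.0, 59.0]
force: [0.5, 0.5, -0.2]
gripper_width: 59.2
gripper_force: 0.0
```

```bash
python3 -c "
from go import *
go(556.8,-355,-17,59)"
```

```text
t 39.5 turn -0.01 shift [ 0.   -0.06  0.87] bed now [ -10.9 -380.3] z 17.9 yaw 58.96
```

send_rows(
  steps=[
    [[0,-0.05,0.3,0,0.65],[0,0,0.3,0,0.65],[0,0,0.24,0,0.65],[0,0,0,0,0.65],[0,0,0,0,0.65]],
  ],
)

```text
time_s: 39.87
ee_pos: [555.3, -354.5, -18.4]
ee_rot: [-179.9, -0.0, 58.9]
force: [0.0, 0.1, 0.4]
gripper_width: 59.2
gripper_force: 0.0
```

send_rows(
  steps=[
    [[0,0,0,0,0.65],[0,0,0,0,0],[0,0,0,0,0],[0,0,0,0,0],[0,0,0,0,0]],
  ],
  squeeze=30,
)

```text
time_s: 40.28
ee_pos: [556.0, -354.9, -17.4]
ee_rot: [179.9, -0.0, 58.9]
force: [-0.7, 0.0, -0.7]
gripper_width: 35.7
gripper_force: 30.1
```

send_rows(
  steps=[
    [[0,0,0,0,0],[0,0,0,0,0],[0,0,0,0,0],[0,0,0,0,0]],
  ],
)

```text
time_s: 40.62
ee_pos: [556.0, -354.9, -17.4]
ee_rot: [180.0, -0.0, 58.9]
force: [0.3, -0.6, 1.5]
gripper_width: 36.0
gripper_force: 30.0
```

send_rows(
  steps=[
    [[0,0,-0.2,0,0],[0,0,-0.5,0,0],[0,0,-0.8,0,0],[0,0,-0.8,0,0],[0,0,-0.8,0,0]],
  ],
)

```text
time_s: 41.03
ee_pos: [554.9, -354.2, 107.1]
ee_rot: [-179.9, -0.0, 58.9]
force: [0.5, -0.2, -0.9]
gripper_width: 36.1
gripper_force: 30.0
```

send_rows(
  steps=[
    [[0,0,-0.8,0,0],[0,0,-0.7,0,0],[0,0,0,0.96,0],[0,0,0,0.96,0],[0,0,0,0.96,0]],
  ],
)

```text
time_s: 41.45
ee_pos: [555.4, -354.5, 167.0]
ee_rot: [180.0, -0.0, 38.8]
force: [0.4, 0.4, -2.0]
gripper_width: 36.0
gripper_force: 30.0
```

send_rows(
  steps=[
    [[0,0,0,0.96,0],[0,0,0,0.96,0],[0,0,0,0.96,0],[0,0,0,0.96,0],[0,0,0,0.96,0]],
  ],
)

```text
time_s: 41.87
ee_pos: [555.1, -354.3, 166.0]
ee_rot: [-179.9, 0.1, 5.8]
force: [-0.1, 0.6, -1.1]
gripper_width: 35.6
gripper_force: 30.0
```

send_rows(
  steps=[
    [[0,0,0,0.96,0],[0,0,0,0.96,0],[0,0,0,0,0],[0,0,0,0,0]],
  ],
)

```text
time_s: 42.2
ee_pos: [555.3, -354.4, 166.1]
ee_rot: [-180.0, 0.0, -6.9]
force: [0.2, -0.1, -1.9]
gripper_width: 36.0
gripper_force: 30.0
```

```bash
python3 -c "
from go import *
gob(-8,-64,170,-6.94)"
```

```text
t 42.2 turn 0.0 shift [ 0.16 -7.87 -0.1 ] bed now [ -14.5 -379. ] z 166.1 yaw -6.91
```

send_rows(
  steps=[
    [[0.02,-0.87,0,0,0],[0.02,-0.87,0,0,0],[0.02,-0.87,0,0,0],[0.02,-0.87,0,0,0],[0.02,-0.87,0,0,0]],
  ],
)

```text
time_s: 42.62
ee_pos: [580.8, -181.0, 166.3]
ee_rot: [-180.0, 0.0, -6.9]
force: [0.1, -0.8, -1.2]
gripper_width: 35.9
gripper_force: 30.0
```

send_rows(
  steps=[
    [[0.02,-0.87,0,0,0],[0.02,-0.87,0,0,0],[0.02,-0.87,0,0,0],[0.02,-0.87,0,0,0],[0,0,0,0,0]],
  ],
)

```text
time_s: 43.03
ee_pos: [601.8, -38.6, 166.3]
ee_rot: [-179.8, 0.0, -6.6]
force: [0.5, 1.0, -1.0]
gripper_width: 35.9
gripper_force: 30.0
```

send_rows(
  steps=[
    [[0,0,0,0,0],[0,0,0,0,0]],
  ],
)

```text
time_s: 43.2
ee_pos: [601.2, -45.0, 166.2]
ee_rot: [180.0, 0.0, -7.0]
force: [-0.1, 0.4, -2.4]
gripper_width: 35.8
gripper_force: 30.0
```

```bash
python3 -c "
from go import *
gob(-8,-64,45,-6.94)"; python3 look.py
```

```text
t 43.2 turn -0.0 shift [-0.04 -0.06  3.03] bed now [ -6.3 -66.3] z 166.2 yaw -6.96
scene
[417.4  20.4] [221.4  39.4] 88.7 10.7 397 [303, 219] [-196.7  -23.5]
[ 618.  -128.2] [18.8 53.6] 80.2 107.1 84 [229, 214] [  20.4 -146.8]
[645.  165.1] [19.5 68.4] 84.1 107.4 130 [298, 263] [ 11.8 147.6]
[ 611.6 -121.5] [ 8.6 66.1] 85.4 86.2 60 [232, 219] [  13.2 -140.9]
[608.2  11.6] [ 38.4 110.2] 82.7 86.8 342 [264, 236] [-6.2 -9.2]
[630.9  63.1] [38.8 80.6] 84.0 86.4 273 [273, 249] [10.1 44.6]
[632.  118.2] [38.2 89.5] 82.6 86.7 317 [287, 257] [ 4.5 99.5]
top
[419.2  98. ] [34.3 58.5] 0.4 10.3 117 [239, 223] [-204.3   53.7]
[645.3 164.4] [16.1 68.6] 83.0 107.7 104 [218, 151] [ 12.1 146.9]
[633.2 117.2] [36.2 90.8] 82.9 86.8 294 [233, 157] [ 5.8 98.6]
[633.1  61.7] [35.1 84.9] 84.4 86.8 204 [249, 157] [12.4 43.5]
```

send_rows(
  steps=[
    [[-0.03,-0.03,0.6,0,0],[0,0,0.7,0,0],[0,0,0.7,0,0],[0,0,0.7,0,0],[0,0,0.3,0,0]],
  ],
)

```text
time_s: 43.72
ee_pos: [597.6, -44.8, 42.5]
ee_rot: [180.0, 0.4, -7.2]
force: [-0.7, 0.5, -2.9]
gripper_width: 35.8
gripper_force: 30.0
```

send_rows(
  steps=[
    [[0,0,0,0,0],[0,0,0,0,0],[0,0,0,0,0],[0,0,0,0,0]],
  ],
)

```text
time_s: 44.05
ee_pos: [601.7, -44.0, 47.9]
ee_rot: [-180.0, -0.2, -7.1]
force: [0.5, 1.3, -1.5]
gripper_width: 35.7
gripper_force: 30.0
```

```bash
python3 -c "
from go import *
gob(0,-65,32.6,-6.94)"
```

```text
t 44.0 turn -0.03 shift [ 0.15 -0.01  0.38] bed now [ -5.9 -65.2] z 47.9 yaw -7.11
```

send_rows(
  steps=[
    [[-0.03,0,0.2,-0.02,0],[0,0,0.15,0,0],[0,0,0.03,0,0],[0,0,0,0,0],[0,0,0,0,0]],
  ],
)

```text
time_s: 44.47
ee_pos: [599.6, -43.4, 32.2]
ee_rot: [180.0, -0.1, -6.9]
force: [-1.1, -0.5, 5.5]
gripper_width: 35.8
gripper_force: 30.0
```

send_rows(
  steps=[
    [[0.1,0,0,0,0],[0.1,0,0,0,0],[0.04,0,0,0,0],[0,0,0,0,0],[0,0,0,0,0]],
  ],
  squeeze=12,
)

```text
time_s: 44.88
ee_pos: [606.3, -44.1, 32.0]
ee_rot: [-180.0, 0.3, -6.9]
force: [-6.3, 0.3, 9.5]
gripper_width: 35.8
gripper_force: 12.0
```

```bash
python3 -c "
from go import *
gob(0,-65,32.6,-6.94)"
```

```text
t 44.9 turn 0.0 shift [ 0.03  0.01 -0.02] bed now [ -1.3 -64.7] z 32.0 yaw -6.93
```

send_rows(
  steps=[
    [[0,0,0,0,0.47],[0,0,0,0,0.47],[0,0,0,0,0.47],[0,0,-0.2,0,0.47],[0,0,-0.5,0,0.47]],
  ],
)

```text
time_s: 45.3
ee_pos: [606.7, -44.2, 56.9]
ee_rot: [180.0, 0.3, -6.9]
force: [0.2, -0.5, 0.4]
gripper_width: 42.8
gripper_force: 0.0
```

send_rows(
  steps=[
    [[0,0,-0.8,0,0.5],[0,0,-0.8,0,0.5],[0,0,0,0,0.5],[0.16,0.7,0,0,0.5],[0.16,0.7,0,0,0.5]],
  ],
)

```text
time_s: 45.72
ee_pos: [615.3, -101.1, 124.3]
ee_rot: [-180.0, -0.1, -6.8]
force: [-0.1, -1.0, 0.6]
gripper_width: 45.8
gripper_force: 0.0
```

send_rows(
  steps=[
    [[0,0.68,0,0,0.5],[0,0,0,0,0.5],[0,0,0,0,0.5]],
  ],
)

```text
time_s: 45.97
ee_pos: [611.2, -129.7, 123.0]
ee_rot: [-180.0, 0.0, -7.1]
force: [-0.2, -0.2, 0.3]
gripper_width: 45.7
gripper_force: 0.0
```

```bash
python3 -c "
from go import *
gob(12,-148,66,-6.94)"; python3 look.py | grep -E 'scene|top|8[0-9]\.[0-9] [0-9]+ \['
```

```text
t 46.0 turn -0.02 shift [-0.05 -0.03  1.42] bed now [  13.8 -149.1] z 123.0 yaw -7.08
scene
[ 610.5 -120.8] [ 8.1 71. ] 83.0 87.4 63 [232, 218] [  12.  -140.4]
[606.1 -43.8] [ 39.5 102.1] 82.8 86.8 300 [251, 228] [ -1.6 -64.5]
[608.2  12.9] [ 38.9 110.8] 81.5 86.6 351 [264, 236] [-6.4 -7.9]
[629.6  63.2] [39.  82.5] 82.5 86.3 274 [273, 248] [ 8.8 44.6]
[633.  118.5] [38.5 92.9] 83.4 86.7 317 [287, 257] [ 5.5 99.9]
top
[635.  116.9] [36.4 94.6] 82.9 87.3 297 [233, 156] [ 7.6 98.5]
[632.   61.1] [36.  85.6] 82.8 87.2 261 [249, 157] [11.4 42.8]
[609.3  10.1] [ 35.9 113.3] 82.9 87.0 352 [265, 164] [ -5.  -10.6]
[605.7 -43.1] [31.7 97.8] 82.4 87.1 217 [281, 165] [ -2.1 -63.8]
```

send_rows(
  steps=[
    [[-0.04,-0.03,0.4,-0.02,0.5],[0,0,0.5,0,0.5],[0,0,0.4,0,0.5],[0,0,0,0,0.5],[0,0,0,0,0.5]],
  ],
)

```text
time_s: 46.48
ee_pos: [609.6, -126.0, 70.5]
ee_rot: [-180.0, 0.1, -6.7]
force: [-0.3, 0.6, 0.2]
gripper_width: 45.9
gripper_force: 0.0
```

send_rows(
  steps=[
    [[0,0,0.03,0,0.5],[0,0,0,0,0.5],[0,0,0,0,0.5]],
  ],
)

```text
time_s: 46.73
ee_pos: [610.7, -127.1, 71.0]
ee_rot: [180.0, -0.1, -6.8]
force: [0.1, 1.0, -0.1]
gripper_width: 45.8
gripper_force: 0.0
```

```bash
python3 -c "
from go import *
gob(12,-148,68,-6.94)"
```

```text
t 46.7 turn 0.02 shift [-0.03  0.03  0.07] bed now [  13.  -146.6] z 71.0 yaw -6.79
```

send_rows(
  steps=[
    [[0,0.03,0.06,0.02,0],[0,0,0,0,0],[0,0,0,0,0],[0,0,0,0,0],[0,0,0,0,0]],
  ],
  squeeze=40,
)

```text
time_s: 47.15
ee_pos: [609.9, -127.7, 67.5]
ee_rot: [-179.9, -0.0, -7.0]
force: [-0.2, -2.2, 0.0]
gripper_width: 15.8
gripper_force: 40.1
```

send_rows(
  steps=[
    [[0,0,0,0,0],[0,0,0,0,0],[0,-0.2,0,0,0],[0,-0.25,0,0,0],[0,-0.25,0,0,0]],
  ],
)

```text
time_s: 47.57
ee_pos: [613.2, -100.5, 67.5]
ee_rot: [179.9, -0.0, -6.9]
force: [0.0, -1.3, 0.3]
gripper_width: 16.1
gripper_force: 40.0
```

send_rows(
  steps=[
    [[0,-0.25,0,0,0],[0,-0.25,0,0,0],[0,-0.2,0,0,0],[0,-0.2,0,0,0],[0,-0.2,0,0,0]],
  ],
)

```text
time_s: 47.98
ee_pos: [618.5, -56.3, 67.5]
ee_rot: [180.0, 0.0, -6.9]
force: [-1.0, -3.4, 1.3]
gripper_width: 15.7
gripper_force: 40.0
```

```bash
python3 -c "
from go import *
gob(12,-12,69,-6.94)"
```

```text
t 48.0 turn 0.0 shift [-0.   -1.59 -0.04] bed now [ 12.2 -75.4] z 67.5 yaw -6.91
```

send_rows(
  steps=[
    [[0,-0.15,0,0,0],[0,-0.15,0,0,0],[0,-0.15,0,0,0],[0,-0.15,0,0,0],[0,-0.15,0,0,0]],
  ],
)

```text
time_s: 48.4
ee_pos: [622.0, -27.2, 67.5]
ee_rot: [179.9, 0.0, -6.9]
force: [-1.3, -5.9, 1.7]
gripper_width: 15.6
gripper_force: 40.0
```

send_rows(
  steps=[
    [[0,-0.15,0,0,0],[0,-0.15,0,0,0],[0,-0.15,0,0,0],[0,-0.15,0,0,0],[0,0,0,0,0]],
  ],
)

```text
time_s: 48.82
ee_pos: [625.0, -2.4, 67.5]
ee_rot: [-180.0, 0.0, -6.9]
force: [-1.5, -2.4, 1.2]
gripper_width: 15.6
gripper_force: 40.0
```

```bash
python3 -c "
from go import *
gob(12,-12,68,-6.94)
im,P,K,T=grab('scene'); save('s5.png',cv2.resize(im[190:310,210:370],(800,600)))"; python3 look.py | grep -E 'scene|top|8[0-9]\.[0-9] [0-9]+ \['
```

```text
t 48.8 turn 0.0 shift [-0.   -0.23 -0.01] bed now [ 12.1 -21.1] z 67.5 yaw -6.93
scene
[614.9  72.5] [160.2 114.5] 82.8 86.9 1143 [276, 251] [-6.9 52. ]
top
[635.6 119.1] [58.5 94.9] 84.4 86.9 411 [231, 156] [  8.  100.8]
```

View pics/s5.png

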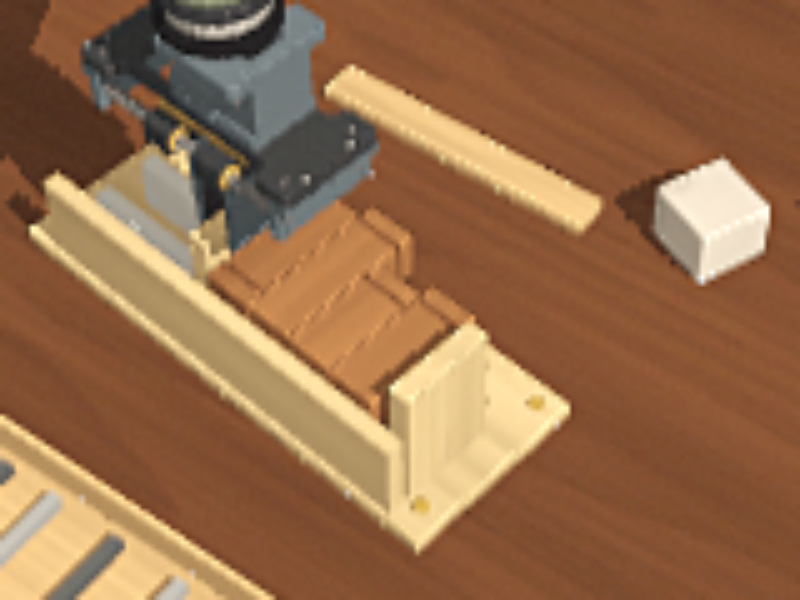

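The row is compact against the fence (crop (330,300)), with about 9 mm left to the cheek (440,390).

send_rows(
  steps=[
    [[0,-0.1,0,0,0],[0,-0.08,0,0,0],[0,-0.05,0,0,0],[0,0,0,0,0],[0,0,0,0,0]],
  ],
)

```text
time_s: 49.38
ee_pos: [625.9, 4.9, 67.5]
ee_rot: [179.9, 0.0, -6.9]
force: [-2.0, -4.9, 3.4]
gripper_width: 15.7
gripper_force: 40.0
```

send_rows(
  steps=[
    [[0,-0.05,0,0,0],[0,0,0,0,0],[0,0,0,0,0]],
  ],
)

```text
time_s: 49.63
ee_pos: [626.0, 6.7, 67.5]
ee_rot: [179.9, 0.0, -6.9]
force: [-2.2, -4.8, 2.5]
gripper_width: 15.4
gripper_force: 40.0
```

```bash
python3 -c "
from go import *
gob(12,-12,68,-6.94)"
python3 - <<'E'
from go import *
for n in('scene','top'):
    im,P,K,T=grab(n); d=P[...,:2]-O; bx=d@EX; by=d@EY; z=P[...,2]
    for y in (122,86,50,14):
        m=(abs(by-y)<13)&(z>82)&(z<92)&(bx<55)&(bx>-75)
        if m.sum()>20: print(n,y,m.sum(),'front/back',np.percentile(bx[m],[1,99]).round(1))
E
```

```text
t 49.6 turn -0.0 shift [-0.    0.   -0.01] bed now [ 12.1 -12. ] z 67.5 yaw -6.94
scene 122 167 front/back [-38.8  49.1]
scene 86 180 front/back [-30.1  48.5]
scene 50 232 front/back [-61.3  47.7]
scene 14 165 front/back [-50.4  48.1]
top 122 203 front/back [-38.5  49.1]
top 86 75 front/back [-30.2  46.5]
```

send_rows(
  steps=[
    [[0,-0.05,0,0,0],[0,0,0,0,0],[0,0,0,0,0]],
  ],
)

```text
time_s: 49.98
ee_pos: [626.1, 7.2, 67.5]
ee_rot: [179.8, 0.0, -6.9]
force: [-2.1, -8.7, 2.3]
gripper_width: 15.7
gripper_force: 40.0
```

send_rows(
  steps=[
    [[0,-0.05,0,0,0],[0,0,0,0,0],[0,0,0,0,0]],
  ],
)

```text
time_s: 50.23
ee_pos: [626.1, 7.1, 67.5]
ee_rot: [179.6, 0.0, -6.9]
force: [-3.5, -14.4, 3.8]
gripper_width: 15.7
gripper_force: 40.1
```

```bash
python3 -c "
from go import *
gob(12,-12,68,-6.94);print(env.state()['force'])"
```

```text
t 50.2 turn 0.01 shift [-0.    0.01 -0.01] bed now [ 12.1 -11.5] z 67.5 yaw -6.9
[ -3.45446793 -14.37650436   3.76641215]
```

send_rows(
  steps=[
    [[0,0,0,0,0],[0,0,0,0,0],[0,0,0,0,0],[0,0,0,0,0]],
  ],
)

```text
time_s: 50.57
ee_pos: [626.1, 7.1, 67.5]
ee_rot: [179.6, 0.0, -6.9]
force: [-1.8, -14.3, 3.2]
gripper_width: 15.7
gripper_force: 40.0
```

send_rows(
  steps=[
    [[0,0,0,0,0.35],[0,0,0,0,0.35],[0,0,0,0,0.35],[0,0,-0.3,0,0.35],[0,0,-0.6,0,0.35]],
  ],
)

```text
time_s: 50.98
ee_pos: [624.6, 12.8, 100.5]
ee_rot: [-180.0, 0.4, -7.0]
force: [0.4, -0.8, -1.2]
gripper_width: 31.6
gripper_force: 0.0
```

send_rows(
  steps=[
    [[0,0,-0.8,0,0.6],[0,0,-0.6,0,0.6],[0,0,0,-0.94,0.6],[0,0,0,-0.94,0.6],[0,0,0,-0.94,0.6]],
  ],
)

```text
time_s: 51.4
ee_pos: [627.3, 12.9, 160.0]
ee_rot: [-179.9, -0.1, 12.8]
force: [-0.3, 0.5, -0.1]
gripper_width: 54.5
gripper_force: 0.0
```

send_rows(
  steps=[
    [[0,0,0,-0.94,0.6],[0,0,0,-0.94,0.6],[0,0,0,-0.94,0.6],[0,0,0,-0.94,0.6],[0,0,0,-0.94,0.6]],
  ],
)

```text
time_s: 51.82
ee_pos: [627.0, 13.0, 159.2]
ee_rot: [-179.9, -0.1, 45.1]
force: [0.2, -0.9, 0.4]
gripper_width: 54.6
gripper_force: 0.0
```

send_rows(
  steps=[
    [[0,0,0,-0.94,0.6],[0,0,0,-0.94,0.6],[0,0,0,-0.94,0.6],[0,0,0,-0.94,0.6],[0,0,0,-0.94,0.6]],
  ],
)

```text
time_s: 52.23
ee_pos: [627.0, 12.9, 159.2]
ee_rot: [-180.0, -0.1, 77.4]
force: [0.5, -0.4, 0.4]
gripper_width: 55.1
gripper_force: 0.0
```

send_rows(
  steps=[
    [[0,0,0,-0.94,0.6],[0,0,0,-0.94,0.6],[0,0,0,0,0.6]],
  ],
)

```text
time_s: 52.48
ee_pos: [627.0, 12.8, 159.2]
ee_rot: [180.0, -0.1, 90.1]
force: [-0.8, 0.3, -0.2]
gripper_width: 54.6
gripper_force: 0.0
```

```bash
python3 -c "
from go import *
go(418,19.5,150,90)"; python3 look.py
```

```text
t 52.5 turn 0.02 shift [ 0.17 -5.22  0.23] bed now [12.3 -5.7] z 159.2 yaw 90.12
scene
[417.9  19.5] [221.8  35.6] 89.1 10.2 399 [303, 219] [-196.1  -24.4]
[625.5   7.6] [19.5 69.9] 83.4 106.9 115 [259, 234] [ 11.4 -11.1]
[645.  166.4] [17.7 69.6] 83.2 107.6 131 [298, 263] [ 11.6 148.9]
[615.3  79.7] [160.5 113.9] 82.4 87.0 1168 [277, 251] [-7.4 59.2]
top
[417.4 -79.5] [27.8 24.1] 0.4 11.1 54 [291, 224] [-184.6 -122.7]
[645.8 164.5] [16.3 68.4] 82.8 107.2 102 [218, 151] [ 12.6 147.1]
[636.1 135.5] [94.  32.8] 0.1 87.0 261 [227, 156] [  6.5 117.1]
[663.7  74.2] [17.1 13.4] 87.1 87.3 24 [246, 147] [41.3 59.6]
```

send_rows(
  steps=[
    [[0.03,-0.87,0,0,0.6],[0.03,-0.87,0,0,0.6],[0.03,-0.87,0,0,0.6],[0.03,-0.87,0,0,0.6],[0.03,-0.87,0,0,0.6]],
  ],
)

```text
time_s: 53.0
ee_pos: [451.2, 18.2, 159.3]
ee_rot: [180.0, -0.0, 89.8]
force: [0.4, 0.5, 0.2]
gripper_width: 54.8
gripper_force: 0.0
```

send_rows(
  steps=[
    [[0.02,-0.87,0,0,0.6],[0,0,0.5,0,0.6],[0,0,0.8,0,0.6],[0,0,0.8,0,0.6],[0,0,0.8,0,0.6]],
  ],
)

```text
time_s: 53.42
ee_pos: [418.6, 18.9, 43.1]
ee_rot: [179.8, -0.0, 89.8]
force: [-0.1, -0.6, -0.0]
gripper_width: 54.7
gripper_force: 0.0
```

send_rows(
  steps=[
    [[0,0,0.3,0,0.6],[0,0,0,0,0.6],[0,0,0,0,0.6],[0,0,0,0,0.6]],
  ],
)

```text
time_s: 53.75
ee_pos: [419.3, 18.8, 32.4]
ee_rot: [179.9, -0.0, 89.9]
force: [0.7, -0.7, 0.2]
gripper_width: 54.8
gripper_force: 0.0
```

```bash
python3 -c "
from go import *
go(418,19.3,-18,90)"
```

```text
t 53.8 turn -0.01 shift [ 0.01 -0.03  1.26] bed now [-194.6  -24.9] z 32.4 yaw 89.94
```

send_rows(
  steps=[
    [[0,-0.02,0.4,0,0.6],[0,0,0.4,0,0.6],[0,0,0.3,0,0.6],[0,0,0.1,0,0.6],[0,0,0,0,0.6]],
  ],
)

```text
time_s: 54.17
ee_pos: [417.7, 18.6, -16.2]
ee_rot: [180.0, -0.0, 90.0]
force: [-0.7, -0.7, 1.1]
gripper_width: 54.5
gripper_force: 0.0
```

send_rows(
  steps=[
    [[0,0,0,0,0.6],[0,0,0.05,0,0.6],[0,0,0,0,0.6],[0,0,0,0,0.6]],
  ],
)

```text
time_s: 54.5
ee_pos: [417.7, 18.6, -18.1]
ee_rot: [179.9, -0.0, 90.0]
force: [0.9, -0.0, -0.3]
gripper_width: 54.9
gripper_force: 0.0
```

send_rows(
  steps=[
    [[0,0,0.03,0,0.6],[0,0,0,0,0.6],[0,0,0,0,0.6]],
  ],
)

```text
time_s: 54.75
ee_pos: [417.3, 18.6, -19.7]
ee_rot: [180.0, -0.0, 90.0]
force: [0.4, 0.5, 0.3]
gripper_width: 54.9
gripper_force: 0.0
```

send_rows(
  steps=[
    [[0,0,0.04,0,0.6],[0,0,0,0,0.6],[0,0,0,0,0.6]],
  ],
)

```text
time_s: 55.0
ee_pos: [417.1, 18.6, -21.5]
ee_rot: [-180.0, -0.0, 90.0]
force: [-0.0, -0.1, -1.2]
gripper_width: 54.9
gripper_force: 0.0
```

send_rows(
  steps=[
    [[0,0,0.03,0,0.6],[0,0,0,0,0.6],[0,0,0,0,0.6]],
  ],
)

```text
time_s: 55.25
ee_pos: [417.2, 18.6, -22.6]
ee_rot: [-180.0, -0.0, 90.0]
force: [-0.0, -0.1, 0.1]
gripper_width: 54.6
gripper_force: 0.0
```

send_rows(
  steps=[
    [[0,0,0,0,0],[0,0,0,0,0],[0,0,0,0,0],[0,0,0,0,0],[0,0,0,0,0]],
  ],
  squeeze=25,
)

```text
time_s: 55.67
ee_pos: [417.3, 18.6, -22.5]
ee_rot: [180.0, -0.0, 90.0]
force: [0.3, -0.0, 0.8]
gripper_width: 29.8
gripper_force: 25.0
```

send_rows(
  steps=[
    [[0,0,0,0,0],[0,0,0,0,0],[0,0,0,0,0],[0,0,-0.2,0,0],[0,0,-0.4,0,0]],
  ],
)

```text
time_s: 56.08
ee_pos: [415.6, 18.5, 0.8]
ee_rot: [-179.7, 0.0, 90.0]
force: [1.1, -0.1, -1.0]
gripper_width: 30.0
gripper_force: 25.0
```

send_rows(
  steps=[
    [[0,0,-0.7,0,0],[0,0,-0.8,0,0],[0,0,-0.8,0,0],[0,0,-0.8,0,0],[0,0,-0.8,0,0]],
  ],
)

```text
time_s: 56.5
ee_pos: [416.6, 18.6, 159.6]
ee_rot: [180.0, -0.0, 90.0]
force: [1.2, -0.9, -0.3]
gripper_width: 29.7
gripper_force: 25.0
```

send_rows(
  steps=[
    [[0,0,0,0.5,0],[0,0,0,0.5,0],[0,0,0,0,0],[0,0,0,0,0]],
  ],
)

```text
time_s: 56.83
ee_pos: [416.8, 18.6, 157.7]
ee_rot: [-180.0, -0.0, 83.2]
force: [0.1, 0.1, -0.3]
gripper_width: 29.6
gripper_force: 25.0
```

```bash
python3 -c "
from go import *
gob(12,68,150,83.06)
im,P,K,T=grab('scene'); save('s6.png',cv2.resize(im[130:310,210:410],(660,594)))"
```

```text
t 56.8 turn 0.02 shift [2.34 5.23 0.19] bed now [-197.1  -25.4] z 157.7 yaw 83.21
```

View pics/s6.png

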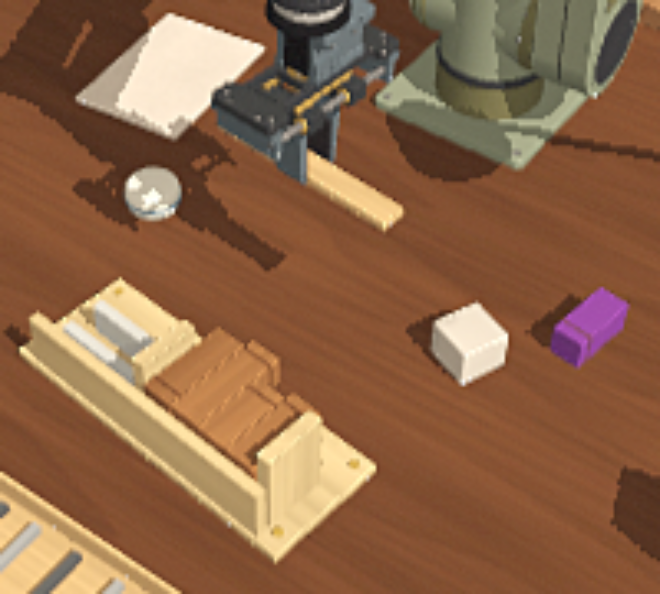

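The strip is held level (crop (350,190)), and the row is closed between the jaw (165,345) and the cheek (290,440).

send_rows(
  steps=[
    [[0.39,0.87,0,0,0],[0.39,0.87,0,0,0],[0.39,0.87,0,0,0],[0.39,0.87,0,0,0],[0.39,0.87,0,0,0]],
  ],
)

```text
time_s: 57.3
ee_pos: [600.5, 75.7, 156.7]
ee_rot: [-179.9, 0.0, 83.2]
force: [0.1, -1.2, 0.5]
gripper_width: 29.8
gripper_force: 25.0
```

send_rows(
  steps=[
    [[0.39,0.87,0,0,0],[0,0,0,0,0],[0,0,0.5,0,0],[0,0,0.5,0,0],[0,0,0.4,0,0]],
  ],
)

```text
time_s: 57.72
ee_pos: [634.6, 86.4, 99.2]
ee_rot: [-179.8, 0.0, 83.2]
force: [-0.4, -0.2, -0.7]
gripper_width: 29.7
gripper_force: 25.0
```

send_rows(
  steps=[
    [[0,0,0,0,0],[0,0,0,0,0],[0,0,0,0,0]],
  ],
)

```text
time_s: 57.97
ee_pos: [636.2, 86.5, 102.3]
ee_rot: [179.9, -0.0, 83.1]
force: [-0.1, 0.6, -1.7]
gripper_width: 30.0
gripper_force: 25.0
```

```bash
python3 -c "
from go import *
gob(12,68,84.5,83.06)"
```

```text
t 58.0 turn 0.01 shift [-0.01 -0.01  0.44] bed now [12.5 68.5] z 102.3 yaw 83.14
```

send_rows(
  steps=[
    [[0,0,0.2,0,0],[0,0,0.15,0,0],[0,0,0,0,0],[0,0,0,0,0],[0,0,0,0,0]],
  ],
)

```text
time_s: 58.38
ee_pos: [635.9, 86.5, 87.7]
ee_rot: [180.0, -0.0, 83.1]
force: [-0.2, -0.3, -0.0]
gripper_width: 29.4
gripper_force: 25.0
```

send_rows(
  steps=[
    [[0,0,0.05,0,0],[0,0,0.04,0,0],[0,0,0,0,0],[0,0,0,0,0]],
  ],
)

```text
time_s: 58.72
ee_pos: [636.1, 86.5, 84.5]
ee_rot: [179.9, -0.0, 83.1]
force: [-0.0, 0.3, 3.2]
gripper_width: 30.1
gripper_force: 25.0
```

Contact at 3.2 N, so the strip is resting. I'll release, lift and check.

send_rows(
  steps=[
    [[0,0,0,0,0.5],[0,0,0,0,0.5],[0,0,0,0,0.5],[0,0,0,0,0.5],[0,0,-0.3,0,0.5]],
  ],
)

```text
time_s: 59.13
ee_pos: [633.9, 86.3, 93.4]
ee_rot: [-179.7, 0.1, 83.1]
force: [-0.5, -0.8, -0.2]
gripper_width: 46.1
gripper_force: 0.0
```

send_rows(
  steps=[
    [[0,0,-0.8,0,0.5],[0,0,-0.8,0,0.5],[0,0,-0.8,0,0.5],[0,0,-0.8,0,0.5],[0,0,0,0,0.5]],
  ],
)

```text
time_s: 59.55
ee_pos: [639.2, 87.0, 231.5]
ee_rot: [179.2, -0.2, 83.1]
force: [0.5, 0.3, 1.0]
gripper_width: 45.7
gripper_force: 0.0
```

send_rows(
  steps=[
    [[0,-0.8,0,0,0.5],[0,-0.8,0,0,0.5],[0,-0.8,0,0,0.5],[0,-0.8,0,0,0.5],[0,-0.8,0,0,0.5]],
  ],
)

```text
time_s: 59.97
ee_pos: [475.1, 105.7, 223.2]
ee_rot: [-180.0, 0.0, 83.1]
force: [0.4, 0.4, -0.4]
gripper_width: 45.5
gripper_force: 0.0
```

send_rows(
  steps=[
    [[0,0,0,0,0.5],[0,0,0,0,0.5],[0,0,0,0,0.5],[0,0,0,0,0.5],[0,0,0,0,0.5]],
  ],
)

```text
time_s: 60.38
ee_pos: [478.0, 105.6, 223.5]
ee_rot: [180.0, -0.0, 83.1]
force: [-0.5, -0.4, 0.4]
gripper_width: 45.7
gripper_force: 0.0
```

Run:
```python
from m import *; from go import *
for n in('scene','top'):
    im,P,K,T=grab(n); d=P[...,:2]-O; bx=d@EX; by=d@EY; z=P[...,2]
    if n=='scene': save('s7.png',cv2.resize(im[190:310,210:370],(800,600)))
    for c in comps(P,111,125,(530,720,-200,250)): print(n,'strip',*c,np.round(bed(c[0]),1))
    for y in (122,86,50,14):
        m=(abs(by-y)<13)&(z>82)&(z<92)&(bx<55)&(bx>-75)
        if m.sum()>20: print(n,y,m.sum(),'z',np.median(z[m]).round(1),'front/back',np.percentile(bx[m],[1,99]).round(1))
```

```text
scene strip [636.4  86. ] [225.7  36.4] 84.2 117.7 653 [279, 248] [12.8 68. ]
scene 122 113 z 87.0 front/back [-39.6  50.4]
scene 86 103 z 87.3 front/back [-30.4  49.4]
scene 50 162 z 86.7 front/back [-61.2  47.4]
scene 14 133 z 87.0 front/back [-51.7  48.6]
top strip [630.9  32. ] [110.8  41.3] 88.6 118.2 306 [258, 155] [13.8 13.8]
top 50 112 z 87.5 front/back [-60.2  47.4]
top 14 150 z 87.3 front/back [-50.2  48.6]
```

View pics/s7.png

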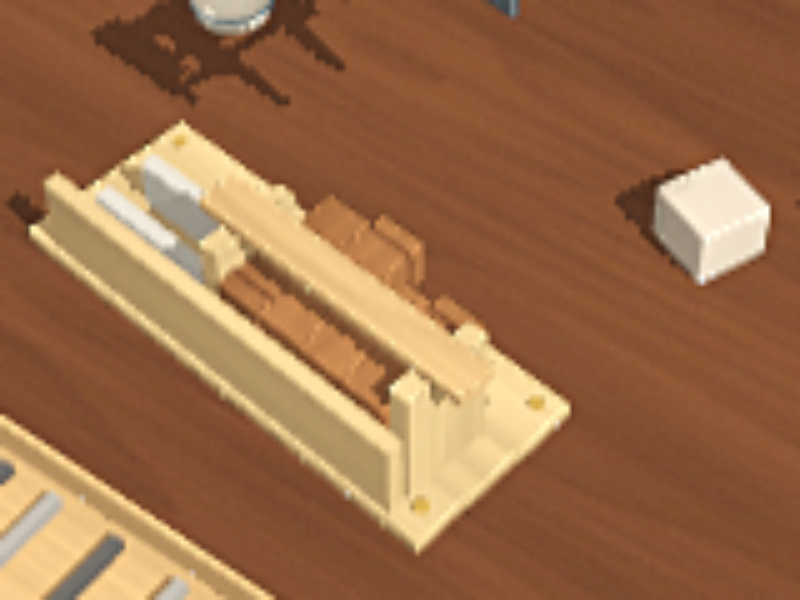

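The strip lies level across the jaw (crop (240,220)) and the cheek (440,370). The row is tight and within about 1–2 mm of the fence, so I'm handing it in.

```bash
python3 -c "
from h import *
print(env.job_done())"
```

```text
the job is handed in; nothing more can be done
None
```

The job is handed in, though the call returned no verdict: all four blanks lie within about 2 mm of the fence, the jaw pressed the row against the cheek at about 14 N, and the strip rests level across cheek and jaw.

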